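# Load a topping tub through the one-way gate of its holding bay

## Robot

A 7-joint arm with a two-finger parallel gripper is mounted at the origin on the work surface. World frame = base frame: x ahead of the robot, y to its left, z up, the work surface at z = 0. Lengths are in m, angles in rad, forces in N, time in s.
With the tool pointing down it reaches from about 0.425 to 0.95 m from the base axis. Payload 4.7 kg.
Tool frame: the origin (TCP) lies at the very end of the fingers, on their centre line; the grasp point (between the pads) lies 19 mm behind it; x points along the fingers, z is the direction in which the jaws open and shut, and the axes are right-handed (so a half turn about x gives the same grasp; the last joint's range is limited). The gripper opens to 85 mm and grips with 20 to 120 N. Pads are 22 mm wide; open, the fingers measure 114 mm over their backs; the gripper's body (76 mm by 85 mm) begins 54 mm behind the grasp point. The pads swing forward as they close: fully open they stand 13 mm farther back than shut.
Start: joints at [1.274, 0.469, -0.049, 1.532, 0.024, 1.141, -0.082], TCP at [0.179, -0.651, 0.231] pointing down, gripper open.
Joint ranges: [-2.59, 2.59], [-0.33, 1.99], [-1.39, 1.29], [0.1, 2.45], [-1.04, 4.18], [0.21, 1.99], [-2.66, 2.66]. Speed limits (rad/s): [2.57, 2.57, 3.14, 3.14, 3.14, 3.14, 3.14].

## Interface

Orientations are given as a 3x3 rotation matrix whose columns are the frame's x, y, z axes.
In Python, from workcell import manip, eyes, look_for, trace, mark_of gives the robot as it stands. The module is installed in compiled form; this text tells all that it offers.
- The arm moves only by the tool play_rows, never from a script. Its argument "deltas" is a list of rows, each an object with "delta_pos": the shift along the world's x, y, z in cm, a list of three; "yaw": the turn about the world's z in degrees. In form: [{"delta_pos": [tx, ty, tz], "yaw": yaw}, ...]. A call has 1 to 8 rows; each row is the pose to reach, as a shift and turn from the pose commanded when the call began; what a row does not reach only later rows make up. A row lasts 1/10 s, in which the tool goes at most 50 mm and 8.59 degrees, less where a joint would pass 70% of its speed; a pose out of reach is approached as far as the arm can. A call with a gripper value outside its range is refused whole. "claw" is the finger opening in cm, from 0 to 8.54, set as the call begins (left out, the last holds). The fingers move at their own pace and stop on an object; the grip force is fixed at half the most. Time passes only in rows, so rows that repeat a pose let the fingers close. It gives the time, the measured TCP pose, the force and the opening at its end, in the units of the state.
- manip.read_state(): the state, without advancing time (a new reading comes with each control period).
- eyes.read_camera(name): name is "side" or "top"; returns (picture, depth): 480x640x3 uint8, blue, green, red; 480x640 float32, m along the optical axis (not along the pixel's ray), 0 where there is no reading.
- eyes.camera_model(name): a dict with "fov_y" (degrees; the focal length in pixels is half the picture's height over the tangent of half this angle, whatever the lens; pixels are square), "cx", "cy" (the principal point, pixels), "k1" (the pictures are not rectified: a ray, as slopes to the right and down, at radius r is drawn at 1 + k1 r^2 times it, then the intrinsics apply), "pose" (4x4, takes a point from camera to world coordinates). Camera axes: x right, y down, z forward; pixel columns grow to the right and rows downward; lengths in m; the calibration is good to about 2 mm. A picture is of the moment at which its call begins. camera_model takes no time and is no camera call.
- manip.sign_off(): hands the job in, once; it reports no verdict.
Trained networks look in the newest picture that a camera, given by its name, has taken for a name from the list of things; names that differ only in an ending like _2 or _b are one class to them, and where a whole thing is asked for, a point or a joint stands for the part that bears it (a point fixed in the world has none). Each returns a list of dicts, best first, with "score" (0 to 1); they miss things now and then, are a little off and sometimes report something else, mostly with a low value. They report only what shows in the picture. A call takes as long as a camera call. They do not tell look-alikes from the thing itself.
- look_for(camera, target): "centre" ([column, row] in pixels, amid what is visible of it).
- trace(camera, target): "pixels" (480x640 bool, what is visible of it) and "centre" ([column, row] in pixels, amid what is visible of it).
- mark_of(camera, target): "centre" ([column, row] in pixels: a listed point, or the origin of a listed thing).
The state is a dict: "time": time; "q": joint angles; "qvel": joint speeds; "tau": joint torques, N m; "tcp_pos": TCP position; "tool_rot": TCP orientation; "ft_force": force on the tool from outside, world axes, zero at the start; "ft_torque": the same for the moment, N m; "width": finger opening in m.
Only numpy, scipy, OpenCV 4.12 (cv2) and the standard library are available. Lean on these libraries where they do the work, as an engineer would, in place of code of your own. Each camera call takes 0.05 s, during which the arm holds its last target.

## Task

Load the lidded steel tub into the holding bay: bring it to the flared mouth, slide it along the table between the guides and push it through the sprung one-way gate just until the gate has swung fully shut behind it, then ease off so that the spring lets it back gently and it rests upright against the shut gate. Do not ram the end stops, jam the tub or let it slam back, and leave the other things where they are.

Things in the scene. Friction and masses are not known exactly. Their poses are not given: they have to be found in the camera images.
- tub: The part to load: a plain steel tub with fixed flat lid, one rigid piece, 0.25 to 0.5 kg. Rounded rectangle 80 mm long (its x), 60 wide (its y), 60 tall, upright corners rounded to 12 mm, straight walls, a flat tab 4 mm high on the lid. Origin: centre of its underside. Same either way round (half a turn). Starts standing on the table left or right of the bay.
- bay: The holding bay, an aluminium channel fixed to the table. x: direction of loading (from the flared mouth to the closed end), y left, z up. Origin: on the table, on the channel's centre line, level with the nominal gate hinge. No floor: the tub slides on the table. Walls 40 mm high, inner faces at y = +-32 mm; the left wall is missing from x = -22 to 86 mm, where the gate swings.
- mouth (a point): Centre of the bay's open mouth, on the table: bay x = -66 mm, where the flared guides stand 48 mm either side of the centre line (40 mm high); they narrow to 32 mm either side at bay x = -40 mm. In front of the mouth the table is free, with room for a gripper around the tub.
- strap (a point): Centre of the top of the first of two steel straps across the channel, at bay x = 108 and 158 mm, 14 mm wide along x; undersides 74 mm and tops 78 mm above the table. The tub passes under them and cannot be put in from above.
- gate (a joint): Sprung one-way gate: steel flap 64 mm long, 5-31 mm above the table, hinged upright on the left (bay x 0, y 45 mm). 0 rad = shut: slants across the channel, tip near bay x 32, y -10 mm. Grows as it swings away from the mouth and left, about 0.85 beside a tub. A spring (0.03 to 0.06 Nm) shuts it in 0.3 s once the tub's rear is past. Fingers pushing the tub must stay above 33 mm to let it shut.
- follower_home (a point): Nominal free position of the middle of the sprung follower plate's face, 40 mm above the table at bay x = 111 mm (the plate is 20 mm wide, 36 tall). It pushes the tub back towards the mouth: 2 N when first touched, 180 N/m, so 2.5 N with the tub at rest on the gate and 7 N when the gate is passed. Fixed point of the bay, does not move with the plate.
- end_stop (a point): Nominal middle between the faces of two rigid end stops beside the follower, bay x = 141.5 mm, 40 mm above the table. Gate, follower and stops share one setting that lies anywhere within +-16 mm along x of all nominal numbers and is NOT measured: watch the gate or feel the force. More than 15 N between tub and bay (ramming, jamming, slamming back on the gate) does damage.
- passed (a point): Nominal place of the tub's centre when the gate springs shut behind it, bay x = 98.5 mm (+-16 mm, the unmeasured setting). On the same setting: the tub's nose meets the gate with the centre at -29 mm, the gate shuts at 98.5 mm, the end stops are struck at 101.5 mm, and let back the tub rests on the shut gate at 74 mm. Friction, gate and arm add up to 8 N to the follower's force.
- bowl: Bystander: grey bowl, 110 mm across, 55 mm high; origin under its centre. It stands on the side of the bay where the tub is not.
- jar: Bystander: amber glass jar with steel cap, 64 mm across, 100 mm high; origin under its centre.
- can: Bystander: steel can, 74 mm across, 110 mm high; origin under its centre.
- ladle: Bystander: steel spoon 240 mm long lying on the table along its x axis.
- insert: Bystander: open steel insert, 120 x 90 x 60 mm; origin under its centre.
- mill: Bystander: dark wooden pepper mill, 52 mm across, 136 mm high; origin under its centre.
- cup: Bystander: white cup, 76 mm across, 90 mm high; origin under its centre.
Mind the look-alikes: they are no part of the job. What is shaped like the tub but blue is not meant.

How it is judged:
On the way, in this order (a step that is already met when the one before it is completed fails the run):
1. the tub stands on the table, lined up with its nose between the bay's guides, the gate still shut (x of tub in the frame of bay between -0.065 and -0.02 m and y of tub in the frame of bay between -0.012 and 0.012 m and angle between the x axis of tub and the x axis of bay, either way round below 0.2 rad and value of joint gate below 0.12 rad and height (world z) of tub between -0.004 and 0.008 m and angle between tub's own z axis and vertical below 0.08 rad), for 0.1 s.
2. the tub, sliding in upright, has pushed the gate open (value of joint gate above 0.6 rad and x of tub in the frame of bay above -0.045 m and contact force between tub and bay above 0.3 N and angle between tub's own z axis and vertical below 0.08 rad), for 0.1 s.
3. the tub is through and the gate has swung shut behind it (x of tub in the frame of bay above 0.05 m and value of joint gate below 0.12 rad), for 0.1 s.
At the end, for the whole second after the job is handed in: The tub rests upright on the table inside the bay, let back to the gate: its centre 50 to 100 mm past the bay's origin along the bay's x, within 10 mm of the centre line, turned less than 0.1 rad and tilted less than 0.08 rad; the gate is shut behind it (below 0.12 rad) (all of step 3 and x of tub in the frame of bay below 0.1 m and y of tub in the frame of bay between -0.01 and 0.01 m and height (world z) of tub between -0.004 and 0.008 m and angle between tub's own z axis and vertical below 0.08 rad and angle between the x axis of tub and the x axis of bay, either way round below 0.1 rad and linear speed of tub below 0.01 m/s and velocity of joint gate below 0.1 rad/s); the robot touches nothing.
It fails at once if more than 15 N between the tub and the bay (rammed on the stops, jammed or slammed back) (contact force between tub and bay above 15 N).
It fails at once if the tub shoots back onto the gate, faster than 0.15 m/s (x of tub in the frame of bay between 0.05 and 0.13 m and y of tub in the frame of bay between -0.02 and 0.02 m and height (world z) of tub below 0.02 m and linear speed of tub above 0.15 m/s).
It fails at once if the robot presses on the bay with more than 25 N (contact force between any of the fingers, the arm and bay above 25 N).
It fails at once if a bystander is moved by more than 30 mm (distance of any of bowl, jar, can, ladle, insert, mill, cup from where it was at the start of the episode above 0.03 m).
It also fails if it takes over 64 s, if anything falls off the work surface, if the arm or the gripper's body presses on something with over 40 N, if the wrist force passes 120 N, or if a joint passes its speed limit or range.

## Working session

There is one attempt and no reset: what is moved stays moved. The work goes in short steps, Python scripts to look and compute and a tool call to move; the robot and the scene stay as the last step left them, time stands still between calls to the robot, and variables do not carry over. Pictures are saved under pics/ and viewed, and the job is handed in when it is done.

Besides the shell and the picture viewer there is one more tool, called as name([rows], argument=value, ...), one row to a line, values as JSON. play_rows: Moves the arm, as the interface text tells. Its arguments: {"type":"object","properties":{"deltas":{"type":"array"},"claw":{"type":"number"}},"required":["deltas"]}

```bash
mkdir -p pics
python3 - <<'E'
from workcell import manip, eyes
import cv2
for n in ("side","top"):
    p,d=eyes.read_camera(n); cv2.imwrite(f"pics/{n}0.png",p)
    m=eyes.camera_model(n); print(n,m)
s=manip.read_state(); print(s)
E
```

```text
side {'fov_y': 54.98228629211956, 'cx': 327.8353596316291, 'cy': 241.95853514179396, 'k1': -0.08086462187439367, 'pose': array([[-0.94758117, -0.24010305,  0.21080905,  0.27819715],
       [-0.31913911,  0.67923116, -0.66090488,  0.68477931],
       [ 0.0154972 , -0.69353843, -0.72025293,  0.89164147],
       [ 0.        ,  0.        ,  0.        ,  1.        ]])}
top {'fov_y': 56.607659617148244, 'cx': 318.57446104472456, 'cy': 239.41524885050532, 'k1': -0.009699435311714433, 'pose': array([[-0.00836433, -0.99426972,  0.10657284,  0.41907106],
       [-0.99974806,  0.01053487,  0.0198201 , -0.05922843],
       [-0.02082926, -0.10638021, -0.99410733,  1.16288065],
       [ 0.        ,  0.        ,  0.        ,  1.        ]])}
{'time': 0.1, 'q': array([ 1.27413941,  0.46938263, -0.04862857,  1.53352962,  0.02408918,
        1.1410045 , -0.08230831]), 'qvel': array([-1.51338402e-03, -2.06918114e-03, -2.19585879e-04, -3.84843657e-03,
        1.13727946e-03,  4.27803835e-06,  5.24126263e-04]), 'tau': array([ 8.20368678e-04, -5.11515427e+01, -4.70229343e-02, -2.38390714e+01,
        1.07103540e-02,  4.38941453e-03,  6.88170758e-06]), 'tcp_pos': array([ 0.17848718, -0.65045015,  0.23037073]), 'tool_rot': array([[-4.92930555e-04,  9.64354804e-01,  2.64612112e-01],
       [ 1.66784001e-03,  2.64612569e-01, -9.64353362e-01],
       [-9.99998488e-01, -3.40285712e-05, -1.73882515e-03]]), 'ft_force': array([-0.13497196,  0.17071427, -0.33373228]), 'ft_torque': array([ 0.00094029, -0.01036792, -0.05441477]), 'width': 0.08525926247010096}
```

View pics/side0.png

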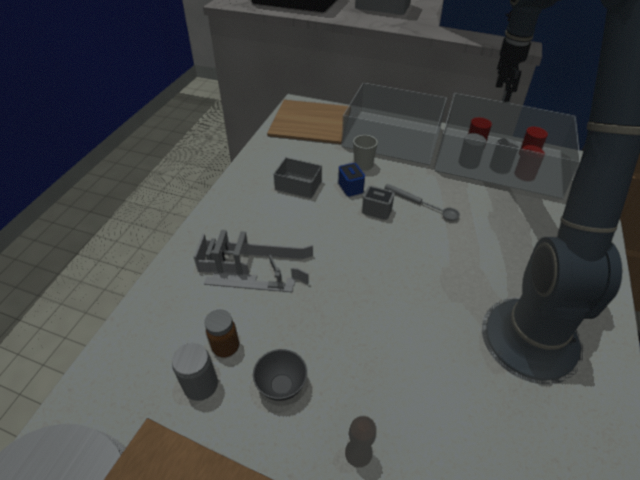

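View pics/top0.png

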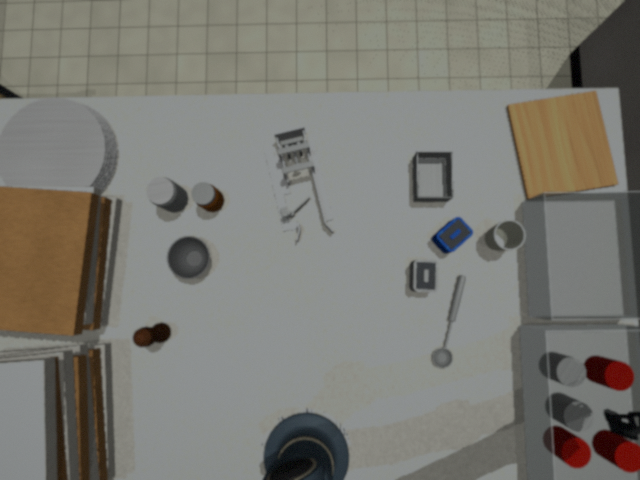

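The tub is the small grey box at top (423,277) and side (378,202). The bay is at top (300,185), with its mouth towards the robot, and the blue look-alike is at top (453,235). Next I measure the tub and the bay.

```bash
cat > h.py <<'E'
from workcell import manip, eyes, look_for, trace, mark_of
import numpy as np, cv2
def model(n):
    m=eyes.camera_model(n); f=240/np.tan(np.radians(m['fov_y']/2))
    K=np.array([[f,0,m['cx']],[0,f,m['cy']],[0,0,1]]); D=np.array([m['k1'],0,0,0,0.])
    return K,D,m['pose']
def slopes(n,uv):
    K,D,T=model(n); uv=np.asarray(uv,float).reshape(-1,1,2)
    return cv2.undistortPoints(uv,K,D,criteria=(3,50,1e-10)).reshape(-1,2) if False else cv2.undistortPoints(uv,K,D).reshape(-1,2)
def onplane(n,uv,z):
    K,D,T=model(n); s=slopes(n,uv); r=np.c_[s,np.ones(len(s))]@T[:3,:3].T; o=T[:3,3]
    t=(z-o[2])/r[:,2]; return o+r*t[:,None]
def proj(n,P):
    K,D,T=model(n); Ti=np.linalg.inv(T); P=np.asarray(P,float).reshape(-1,3)
    return cv2.projectPoints(P@Ti[:3,:3].T+Ti[:3,3],np.zeros(3),np.zeros(3),K,D)[0].reshape(-1,2)
def cloud(n,depth):
    K,D,T=model(n); v,u=np.mgrid[0:480,0:640]
    s=slopes(n,np.c_[u.ravel(),v.ravel()]); d=depth.ravel()[:,None]
    P=np.c_[s*d,d]@T[:3,:3].T+T[:3,3]; P[depth.ravel()==0]=np.nan
    return P.reshape(480,640,3)
E
python3 - <<'E'
from h import *
np.set_printoptions(precision=4,suppress=True)
pics={}
for n in ("top","side"):
    p,d=eyes.read_camera(n); np.savez(f"pics/{n}0.npz",p=p,d=d)
    C=cloud(n,d)
    for t in ("tub","bay"):
        for r in trace(n,t)[:3]:
            m=r['pixels']; P=C[m]; P=P[~np.isnan(P[:,0])]
            print(n,t,r['score'],r['centre'],m.sum(),np.percentile(P,[2,50,98],axis=0).tolist() if len(P) else None)
            if r['score']>.5:
              np.savez(f"pics/{n}_{t}_{int(r['centre'][0])}.npz",m=m)
    for t,z in (("tub",0),("bay",0),("mouth",0),("strap",.078),("follower_home",.04),("end_stop",.04),("passed",0)):
        for r in mark_of(n,t)[:2]: print(n,t,r['score'],r['centre'],onplane(n,r['centre'],z)[0])
print(manip.read_state()['time'])
E
```

```text
top tub 0.67 [422.6, 275.9] 924 [[0.4075664927873971, -0.32804765888862836, 0.0011151994038452351], [0.44631887952207727, -0.2934825928644856, 0.060839518980839946], [0.4834718711175512, -0.268103398379616, 0.06596376913987703]]
top tub 0.63 [452.9, 234.7] 934 [[0.50619704232628, -0.4162025741612469, 0.003591058664330857], [0.5443171768761699, -0.36825317847900113, 0.060747914302524464], [0.5843523038534293, -0.33042573780617734, 0.06620940299168823]]
top bay 0.69 [290.2, 171.5] 2854 [[0.574099283561713, -0.0617155998412702, -0.0010465409835096117], [0.717363828312629, 0.030704310349869077, 0.006926095230971097], [0.8242114934024484, 0.09208880470375173, 0.08020124578465904]]
top tub 0.92 [419.0, 276.1] [ 0.4454 -0.2955  0.    ]
top tub 0.67 [447.2, 239.5] [ 0.54  -0.372  0.   ]
top bay 0.62 [309.8, 213.1] [ 0.6139 -0.0134  0.    ]
top mouth 0.57 [312.6, 238.4] [ 0.5466 -0.0204  0.    ]
top strap 0.77 [294.8, 165.2] [0.7224 0.0202 0.078 ]
top follower_home 0.63 [302.9, 169.8] [0.7205 0.0021 0.04  ]
top end_stop 0.57 [294.4, 157.4] [0.7537 0.024  0.04  ]
top passed 0.84 [302.7, 175.0]
[... 289 characters left out ...]
.5583240189339345, -0.06423730323849054, 0.0006122458692408839], [0.7138463161804447, 0.04006440061441835, 0.02126505200219736], [0.8256120956788968, 0.09221531767942971, 0.08001400061405443]]
side tub 0.9 [376.3, 209.0] [ 0.4492 -0.3056  0.    ]
side tub 0.74 [352.3, 186.4] [ 0.5439 -0.3808  0.    ]
side bay 0.81 [284.8, 264.6] [ 0.6174 -0.0204  0.    ]
side mouth 0.9 [307.0, 270.8] [ 0.5566 -0.0198 -0.    ]
side mouth 0.32 [282.6, 384.0] [0.497  0.2868 0.    ]
side strap 0.57 [242.2, 239.2] [ 0.7181 -0.0005  0.078 ]
side follower_home 0.88 [241.3, 256.2] [0.7147 0.0217 0.04  ]
side end_stop 0.6 [229.9, 253.4] [0.7458 0.0227 0.04  ]
side passed 0.84 [246.4, 264.3] [0.7106 0.0115 0.    ]
1.1
```

Run:
```python
import cv2
p=cv2.imread("pics/top0.png")
a=cv2.resize(p[110:260,250:450],None,fx=4,fy=4,interpolation=cv2.INTER_CUBIC); cv2.imwrite("pics/topz.png",a)
p=cv2.imread("pics/side0.png")
a=cv2.resize(p[150:300,190:390],None,fx=4,fy=4,interpolation=cv2.INTER_CUBIC); cv2.imwrite("pics/sidez.png",a)
```

```text
(no output)
```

View pics/topz.png

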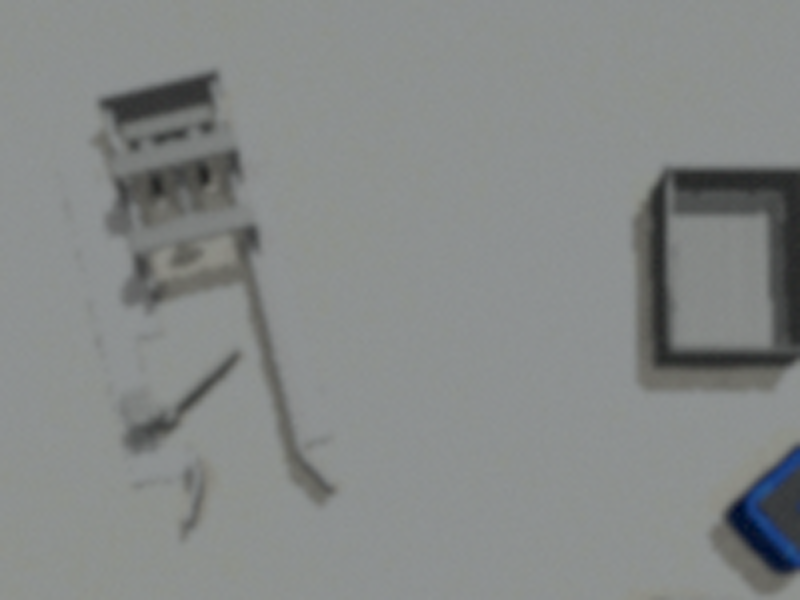

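View pics/sidez.png

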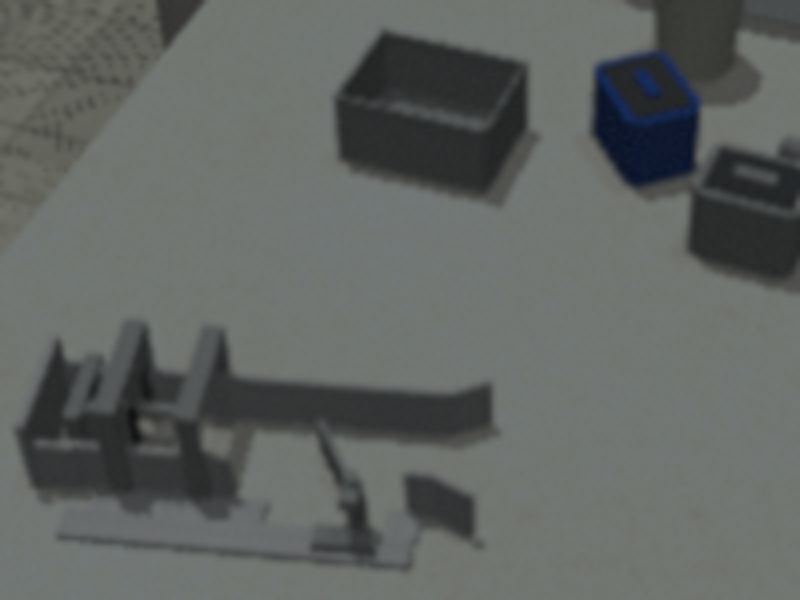

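Run:
```python
from h import *
np.set_printoptions(precision=4,suppress=True)
for n in ("top","side"):
    z=np.load(f"pics/{n}0.npz"); C=cloud(n,z['d'])
    m=(C[...,0]>.52)&(C[...,0]<.86)&(C[...,1]>-.1)&(C[...,1]<.12)
    P=C[m]
    tb=C[(C[...,0]>.5)&(C[...,0]<.6)&(C[...,1]>-.25)&(C[...,1]<-.12)]
    print(n,"table z",np.median(tb[:,2]))
    # straps
    S=P[(P[:,2]>.07)&(P[:,2]<.09)]; r=cv2.minAreaRect(S[:,:2].astype(np.float32)*1000); print("straps z",np.median(S[:,2]),r)
    W=P[(P[:,2]>.03)&(P[:,2]<.046)&(P[:,1]<0.05)&(P[:,0]>.59)&(P[:,0]<.69)]
    print("wall",len(W),cv2.fitLine(W[:,:2].astype(np.float32),cv2.DIST_HUBER,0,.001,.001).ravel(),W.min(0),W.max(0))
    # tub
    Q=C[(C[...,0]>.38)&(C[...,0]<.51)&(C[...,1]>-.345)&(C[...,1]<-.25)]
    Q=Q[(Q[:,2]>.052)&(Q[:,2]<.075)]
    print("tub top",len(Q),np.median(Q[:,2]),cv2.minAreaRect(Q[:,:2].astype(np.float32)*1000))
    lo,hi=np.percentile(Q[:,:2],[1,99],axis=0); print(lo,hi)
```

```text
top table z 0.0002738331032452468
straps z 0.07781697667336451 ((742.726806640625, 19.188228607177734), (66.60690307617188, 79.6217041015625), 13.316424369812012)
wall 108 [ 0.5024 -0.8646  0.6362 -0.0099] [ 0.5927 -0.0512  0.0301] [0.6897 0.0482 0.0453]
tub top 786 0.06135652484444709 ((445.794921875, -298.4979553222656), (60.10289764404297, 79.81982421875), 86.70845794677734)
[ 0.4074 -0.328 ] [ 0.4838 -0.2687]
side table z 0.0014459046987405633
straps z 0.07872219976280781 ((743.302490234375, 17.954437255859375), (65.40238952636719, 84.17616271972656), 13.08753490447998)
wall 204 [ 0.9717  0.2362  0.6525 -0.0378] [ 0.5907 -0.0555  0.03  ] [0.6897 0.0489 0.0456]
tub top 452 0.06035204816909384 ((447.0522155761719, -297.4423522949219), (68.27999114990234, 80.05233001708984), 87.09088897705078)
[ 0.4075 -0.3295] [ 0.486  -0.2667]
```

Run:
```python
import cv2
p=cv2.imread("pics/top0.png")
a=cv2.resize(p[200:300,390:490],None,fx=6,fy=6,interpolation=cv2.INTER_CUBIC); cv2.imwrite("pics/tubz.png",a)
```

```text
(no output)
```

View pics/tubz.png

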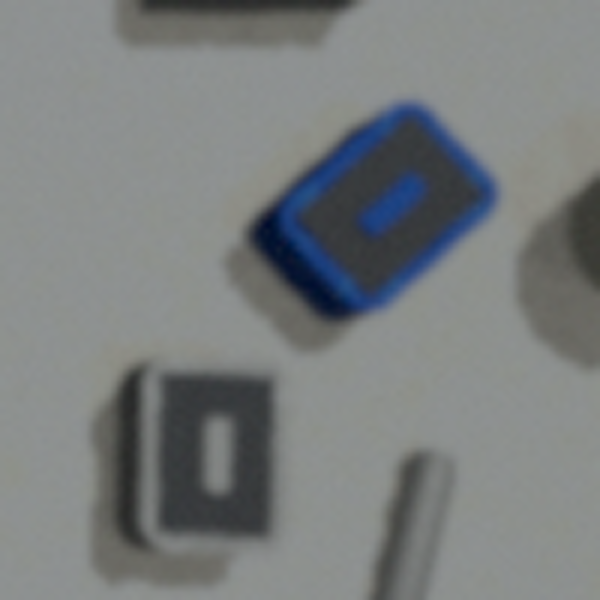

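Run:
```python
from h import *
np.set_printoptions(precision=4,suppress=True)
th=np.radians(13.3); R=np.array([[np.cos(th),np.sin(th)],[-np.sin(th),np.cos(th)]]); o=np.array([.6135,-.0118])
for n in ("top","side"):
    z=np.load(f"pics/{n}0.npz"); C=cloud(n,z['d'])
    m=(C[...,0]>.52)&(C[...,0]<.86)&(C[...,1]>-.1)&(C[...,1]<.12)
    P=C[m]; B=np.c_[(P[:,:2]-o)@R.T*1000,P[:,2]*1000]
    W=B[(B[:,2]>33)&(B[:,2]<46)&(B[:,1]<-25)&(B[:,1]>-42)&(B[:,0]>-38)&(B[:,0]<95)]
    l=cv2.fitLine(W[:,:2].astype(np.float32),cv2.DIST_HUBER,0,.1,.001).ravel()
    print(n,"wall",len(W),"dyaw deg",np.degrees(np.arctan(l[1]/l[0])),"y at 30",l[3]+(30-l[2])*l[1]/l[0], np.percentile(W[:,1],[5,50,95]))
    G=B[(B[:,2]>14)&(B[:,2]<38)&(abs(B[:,1])<20)&(B[:,0]>-20)&(B[:,0]<75)]
    print("gate n",len(G)); print(G[np.argsort(G[:,0])][::max(1,len(G)//14)])
    F=B[(B[:,2]>20)&(B[:,2]<65)&(abs(B[:,1])<14)&(B[:,0]>80)&(B[:,0]<150)]
    print("foll",len(F)); print(F[np.argsort(F[:,0])][::max(1,len(F)//14)])
    S=B[(B[:,2]>70)&(B[:,2]<90)]
    for a,b in((95,120),(146,170)):
        s=S[(S[:,0]>a)&(S[:,0]<b)]; print("strap",np.percentile(s,[2,50,98],axis=0)[:,:2].tolist())
```

```text
top wall 76 dyaw deg -0.14299805 y at 30 -33.313763 [-35.1168 -33.2329 -31.859 ]
gate n 37
[[19.987  18.5819 24.9066]
 [20.9596 16.1918 16.609 ]
 [23.2792 13.0604 14.6668]
 [23.436  17.2136 33.3141]
 [24.8103  9.877  16.7794]
 [25.635   9.1733 25.6009]
 [26.6948  6.7169 17.0747]
 [27.2876  8.5168 30.1069]
 [28.3654  3.5525 18.44  ]
 [29.5629  7.891  31.4523]
 [30.5663 -0.2385 29.8148]
 [30.8079  0.4006 15.9528]
 [32.5207 -2.7621 17.1046]
 [33.2917  1.6478 32.0051]
 [34.1633 -6.4877 31.0328]
 [35.0879 -9.0446 23.5215]
 [35.311  -1.4734 31.5357]
 [36.7381 -7.1067 30.9142]
 [39.1028 -7.7206 31.7977]]
foll 36
[[120.9141  -7.9177  59.7508]
 [127.1377  -3.0101  42.6966]
 [128.8297   2.0033  41.2259]
 [129.8175   1.3734  46.5979]
 [130.8952  -3.6349  38.669 ]
 [133.2723   0.7654  43.6092]
 [135.5703  -2.3557  42.4209]
 [136.1675   0.1512  42.5349]
 [138.8681   2.0369  44.2105]
 [140.7602  -1.0831  44.3783]
 [141.4813   1.4218  44.083 ]
 [144.0306   0.8058  44.1697]
 [144.9546   3.3152  43.2205]
 [147.7044   2.7012  42.672 ]
 [148.6548  -2.9336  43.8465]
 [148.7687 -13.0475  35.309 ]
 [148.9
[... 1063 characters left out ...]
.9641  40.5775]
 [136.2747   1.7017  43.7307]
 [136.8391   1.6111  39.8725]
 [138.7972   1.8942  43.6431]
 [141.1166  -2.5081  34.9074]
 [141.8348   0.8271  42.1368]
 [142.5154  -3.4878  44.7946]
 [144.5964   0.4537  41.4108]
 [145.7605   3.9398  45.0347]
 [147.232  -11.289   43.3071]
 [148.3883  12.7001  46.861 ]
 [148.5958 -13.287   37.3306]
 [148.9573  12.689   43.0984]
 [149.4779   1.2747  41.725 ]
 [149.6425 -13.4302  48.1163]]
strap [[100.59230128842468, -39.926318707139544], [107.33222646390934, 3.013660789391037], [114.74051542194763, 39.30136676140225]]
strap [[151.14877280880665, -39.50581931789905], [158.16613182892277, 3.5239481666678842], [165.70886091020216, 39.66330704430962]]
```

play_rows([
  {"delta_pos":[1,1.4,0],"yaw":-1},
  {"delta_pos":[3,4,0],"yaw":-3},
  {"delta_pos":[5.6,7.6,0],"yaw":-5},
  {"delta_pos":[8.2,11.1,0],"yaw":-7},
  {"delta_pos":[10.8,14.7,-1],"yaw":-9},
  {"delta_pos":[13.4,18.2,-2],"yaw":-11},
  {"delta_pos":[16,21.7,-3],"yaw":-13},
  {"delta_pos":[18.6,25.2,-4],"yaw":-15},
], claw=8.5)

```text
time: 1.9
tcp_pos: [0.3656, -0.3975, 0.1913]
tool_rot: [[0.001, 1.0, 0.004], [-0.001, 0.004, -1.0], [-1.0, 0.001, 0.001]]
ft_force: [1.8, -0.8, 1.0]
width: 0.0849
```

play_rows([
  {"delta_pos":[2.6,3.5,-1],"yaw":-1.5},
  {"delta_pos":[5,6.8,-2.5],"yaw":-3},
  {"delta_pos":[6.7,9,-4],"yaw":-3.6},
  {"delta_pos":[7.4,10,-4],"yaw":-3.6},
  {"delta_pos":[7.4,10,-4],"yaw":-3.6},
  {"delta_pos":[7.4,10,-4],"yaw":-3.6},
])

```text
time: 2.5
tcp_pos: [0.4382, -0.3008, 0.1522]
tool_rot: [[0.001, 0.998, -0.059], [-0.002, -0.059, -0.998], [-1.0, 0.001, 0.002]]
ft_force: [0.3, 0.5, 0.0]
width: 0.0849
```

Run:
```python
from h import *
s=manip.read_state(); print(s['time'],s['tcp_pos'],s['tool_rot'][:,2],s['ft_force'])
for n in("top","side"):
    p,d=eyes.read_camera(n); cv2.imwrite(f"pics/{n}1.png",p)
```

```text
2.5 [ 0.43821823 -0.30077822  0.15215945] [-0.0585358  -0.99828383  0.00172076] [0.33131333 0.47908175 0.00418388]
```

View pics/side1.png

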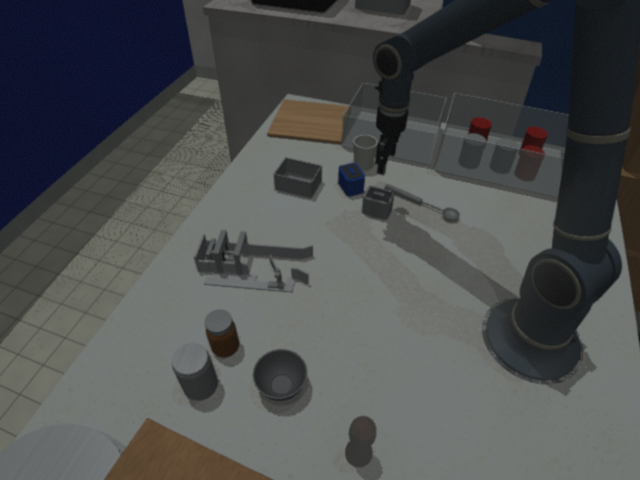

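The gripper is above the tub at side (385,165) and the scene is undisturbed. I'll descend, grip and lift.

play_rows([
  {"delta_pos":[0,0.25,-2],"yaw":0},
  {"delta_pos":[0,0.25,-5],"yaw":0},
  {"delta_pos":[0,0.25,-8],"yaw":0},
  {"delta_pos":[0,0.25,-10.5],"yaw":0},
  {"delta_pos":[0,0.25,-12],"yaw":0},
  {"delta_pos":[0,0.25,-12.8],"yaw":0},
  {"delta_pos":[0,0.25,-12.8],"yaw":0},
])

```text
time: 3.3
tcp_pos: [0.4377, -0.2974, 0.0228]
tool_rot: [[-0.001, 0.998, -0.059], [0.0, -0.059, -0.998], [-1.0, -0.001, -0.0]]
ft_force: [-1.1, -0.4, 0.6]
width: 0.0849
```

play_rows([
  {"delta_pos":[0,0,0],"yaw":0},
  {"delta_pos":[0,0,0],"yaw":0},
  {"delta_pos":[0,0,0],"yaw":0},
  {"delta_pos":[0,0,0],"yaw":0},
  {"delta_pos":[0,0,0],"yaw":0},
  {"delta_pos":[0,0,0],"yaw":0},
], claw=4.5)

```text
time: 3.9
tcp_pos: [0.4395, -0.2976, 0.0248]
tool_rot: [[0.002, 0.998, -0.057], [-0.002, -0.057, -0.998], [-1.0, 0.002, 0.002]]
ft_force: [-0.6, -0.9, 6.5]
width: 0.059
```

play_rows([
  {"delta_pos":[0,0,0.5],"yaw":0},
  {"delta_pos":[0,0,1.5],"yaw":0},
  {"delta_pos":[0,0,2.5],"yaw":0},
  {"delta_pos":[0,0,3],"yaw":0},
  {"delta_pos":[0,0,3],"yaw":0},
])

```text
time: 4.4
tcp_pos: [0.4392, -0.2967, 0.0544]
tool_rot: [[0.002, 0.998, -0.057], [-0.001, -0.057, -0.998], [-1.0, 0.002, 0.001]]
ft_force: [-0.1, -0.3, -4.4]
width: 0.0596
```

Run:
```python
from h import *
s=manip.read_state(); print(s['time'],s['tcp_pos'],s['tool_rot'][:,2],s['ft_force'],s['width'])
for n in("top","side"):
    p,d=eyes.read_camera(n); cv2.imwrite(f"pics/{n}2.png",cv2.resize(p[130:280,300:500] if n=='side' else p[200:350,350:550],None,fx=4,fy=4,interpolation=2))
```

```text
4.4 [ 0.43923586 -0.29668892  0.05436806] [-5.66480037e-02 -9.98393747e-01  9.63818836e-04] [-0.05056086 -0.30497324 -4.38884825] 0.05957302505533952
```

View pics/side2.png

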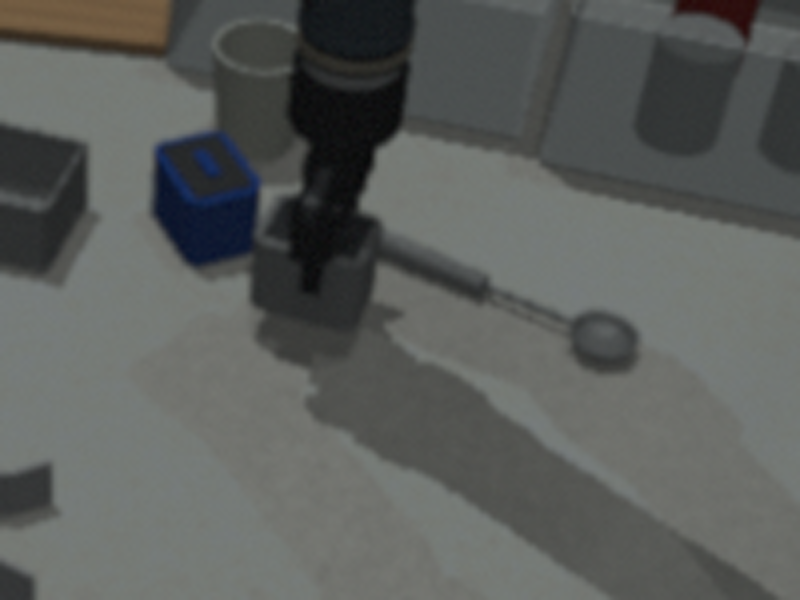

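play_rows([
  {"delta_pos":[0.2,0.8,1],"yaw":1},
  {"delta_pos":[0.9,2.8,2],"yaw":2.5},
  {"delta_pos":[2,6,3],"yaw":5},
  {"delta_pos":[3.3,10,3],"yaw":7.5},
  {"delta_pos":[4.6,14,3],"yaw":10},
  {"delta_pos":[6,18,3],"yaw":12.5},
  {"delta_pos":[7.3,21.8,3],"yaw":14.5},
  {"delta_pos":[8.3,24.6,3],"yaw":16},
])

```text
time: 5.3
tcp_pos: [0.5224, -0.0448, 0.0844]
tool_rot: [[0.002, 0.974, 0.228], [0.002, 0.228, -0.974], [-1.0, 0.002, -0.001]]
ft_force: [0.0, 0.3, -3.6]
width: 0.0593
```

play_rows([
  {"delta_pos":[0.4,1.4,0],"yaw":0.45},
  {"delta_pos":[0.6,1.95,0],"yaw":0.45},
  {"delta_pos":[0.6,1.95,0],"yaw":0.45},
  {"delta_pos":[0.6,1.95,0],"yaw":0.45},
])

```text
time: 5.7
tcp_pos: [0.527, -0.0326, 0.0833]
tool_rot: [[-0.001, 0.974, 0.226], [-0.001, 0.226, -0.974], [-1.0, -0.001, 0.001]]
ft_force: [0.2, 0.8, -5.0]
width: 0.0592
```

Run:
```python
from h import *
s=manip.read_state(); print(s['time'],s['tcp_pos'],s['tool_rot'][:,2],s['ft_force'],s['width'])
for n in("top","side"):
    p,d=eyes.read_camera(n); cv2.imwrite(f"pics/{n}3.png",cv2.resize(p[180:330,190:390] if n=='side' else p[110:260,220:420],None,fx=4,fy=4,interpolation=2))
```

```text
5.7 [ 0.52702092 -0.03263909  0.08329411] [ 0.22607368 -0.97410965  0.00104287] [ 0.195209    0.75394623 -4.9852166 ] 0.05920889044611059
```

View pics/side3.png

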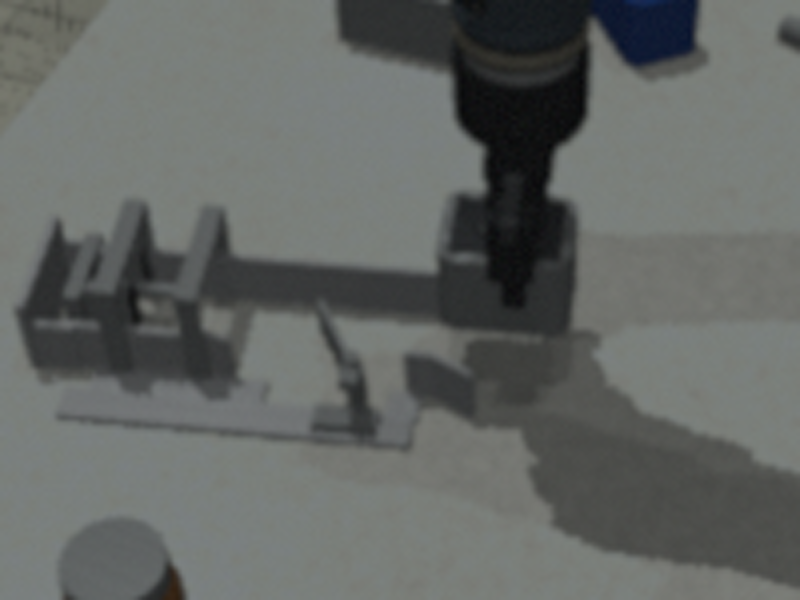

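View pics/top3.png

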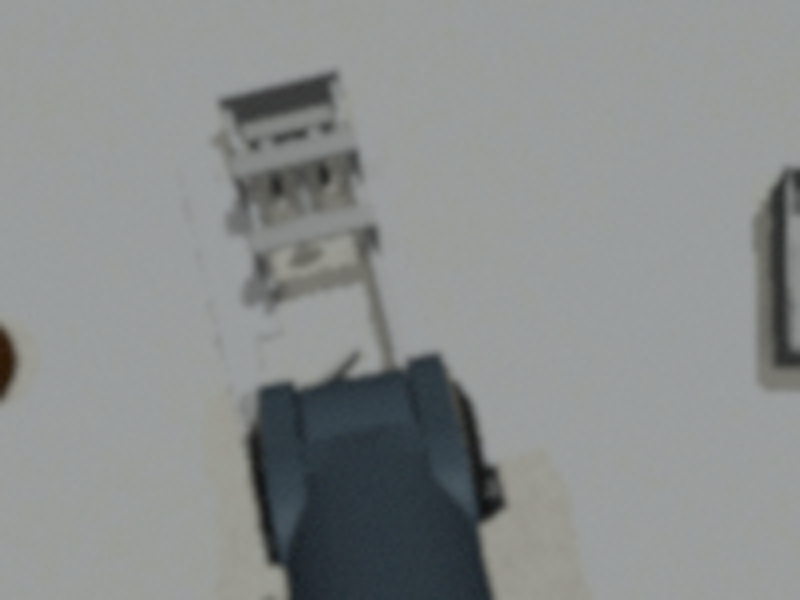

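play_rows([
  {"delta_pos":[0.1,0.1,-1.5],"yaw":0},
  {"delta_pos":[0.1,0.1,-3.5],"yaw":0},
  {"delta_pos":[0.1,0.1,-5],"yaw":0},
  {"delta_pos":[0.1,0.1,-5.5],"yaw":0},
  {"delta_pos":[0.1,0.1,-5.8],"yaw":0},
  {"delta_pos":[0.1,0.1,-5.8],"yaw":0},
])

```text
time: 6.4
tcp_pos: [0.529, -0.0305, 0.0256]
tool_rot: [[0.001, 0.974, 0.227], [-0.0, 0.227, -0.974], [-1.0, 0.001, 0.0]]
ft_force: [-0.0, 0.1, -4.6]
width: 0.0589
```

```bash
cat > where.py <<'E'
from h import *
import sys
np.set_printoptions(precision=4,suppress=True)
th=np.radians(13.2); R=np.array([[np.cos(th),np.sin(th)],[-np.sin(th),np.cos(th)]]); o=np.array([.613,-.0113])
s=manip.read_state(); t=s['tcp_pos']; print(s['time'],t,"tcp bay mm",R@(t[:2]-o)*1000,"F bay",R@s['ft_force'][:2],s['ft_force'][2],"w",s['width'],"jaw",np.degrees(np.arctan2(-s['tool_rot'][1,2],-s['tool_rot'][0,2]))-90)
p,d=eyes.read_camera("side"); C=cloud("side",d); np.savez("pics/last.npz",p=p,d=d)
cv2.imwrite(f"pics/s{sys.argv[1]}.png",cv2.resize(p[180:330,190:390],None,fx=4,fy=4,interpolation=2))
B=np.dstack([(C[...,:2]-o)@R.T*1000,C[...,2]*1000])
# tub top rim / left wall
m=(B[...,0]>-150)&(B[...,0]<160)&(abs(B[...,1])<37)&(B[...,2]>57)&(B[...,2]<63)
Q=B[m]; Q=Q[(Q[:,1]>-34)]
if len(Q)>5: print("top pts",len(Q),np.percentile(Q,[1,50,99],axis=0), cv2.minAreaRect(Q[:,:2].astype(np.float32)))
L=B[(B[...,0]>-150)&(B[...,0]<160)&(B[...,1]>20)&(B[...,1]<37)&(B[...,2]>44)&(B[...,2]<57)]
if len(L)>5: print("left wall",len(L),np.percentile(L,[1,50,99],axis=0),cv2.fitLine(L[:,:2].astype(np.float32),cv2.DIST_HUBER,0,.1,.001).ravel())
E
python3 where.py a
```

```text
6.4 [ 0.529  -0.0305  0.0256] tcp bay mm [-86.2139   0.4716] F bay [0.0154 0.0944] -4.5996521748133254 w 0.05888345404463196 jaw 13.138423086763112
top pts 222 [[-117.283   -31.1699   57.3251]
 [ -58.4349    8.2598   61.4596]
 [ 157.1814   36.8038   62.96  ]] ((20.35900115966797, 1.6311912536621094), (276.56341552734375, 65.57833099365234), 1.671886682510376)
left wall 95 [[-115.943    20.2014   44.0757]
 [ -60.9943   28.7753   51.2245]
 [ 157.2092   36.9179   56.6475]] [  0.9993   0.0366 -34.3811  29.9338]
```

View pics/sa.png

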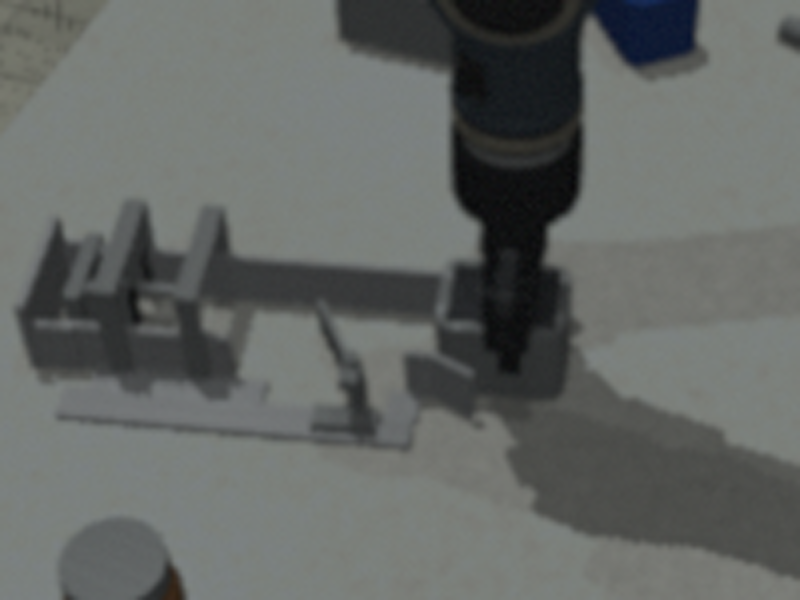

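play_rows([
  {"delta_pos":[0,0,-0.1],"yaw":0},
  {"delta_pos":[0,0,-0.2],"yaw":0},
  {"delta_pos":[0,0,-0.2],"yaw":0},
])

```text
time: 6.75
tcp_pos: [0.5293, -0.03, 0.0248]
tool_rot: [[0.002, 0.974, 0.228], [-0.001, 0.228, -0.974], [-1.0, 0.001, 0.001]]
ft_force: [-2.4, -0.8, 4.7]
width: 0.0594
```

play_rows([
  {"delta_pos":[0,0,0],"yaw":0},
  {"delta_pos":[0,0,0],"yaw":0},
  {"delta_pos":[0,0,0],"yaw":0},
  {"delta_pos":[0,0,0],"yaw":0},
], claw=8.5)

```text
time: 7.15
tcp_pos: [0.5289, -0.0299, 0.0235]
tool_rot: [[0.001, 0.974, 0.228], [-0.0, 0.228, -0.974], [-1.0, 0.001, 0.0]]
ft_force: [-0.5, -0.2, 0.2]
width: 0.0851
```

play_rows([
  {"delta_pos":[0,0,1],"yaw":0},
  {"delta_pos":[0,0,3],"yaw":0},
  {"delta_pos":[0,0,5.5],"yaw":0},
  {"delta_pos":[-1,-0.2,8],"yaw":0},
  {"delta_pos":[-3,-0.7,8],"yaw":0},
  {"delta_pos":[-4.8,-1.1,8],"yaw":0},
  {"delta_pos":[-5.4,-1.3,8],"yaw":0},
])

```text
time: 7.85
tcp_pos: [0.473, -0.0434, 0.1039]
tool_rot: [[-0.0, 0.974, 0.228], [-0.001, 0.228, -0.974], [-1.0, -0.001, 0.001]]
ft_force: [0.5, 0.0, 0.5]
width: 0.0855
```

```bash
python3 where.py b
```

```text
7.85 [ 0.473  -0.0434  0.1039] tcp bay mm [-143.5946    0.6993] F bay [ 0.48   -0.1063] 0.47863316892682595 w 0.08547106509347237 jaw 13.168928313165694
top pts 431 [[-116.2822  -30.9126   57.4215]
 [ -75.5156    7.6903   61.3046]
 [ 155.6059   35.8759   62.9801]] ((19.91661834716797, 2.608051300048828), (275.1907653808594, 64.06580352783203), 1.58486008644104)
left wall 131 [[-116.017    21.2144   44.6431]
 [ -73.1969   29.2731   51.1308]
 [ 157.4514   36.8595   56.914 ]] [  0.9994   0.0335 -37.3645  30.2368]
```

View pics/sb.png

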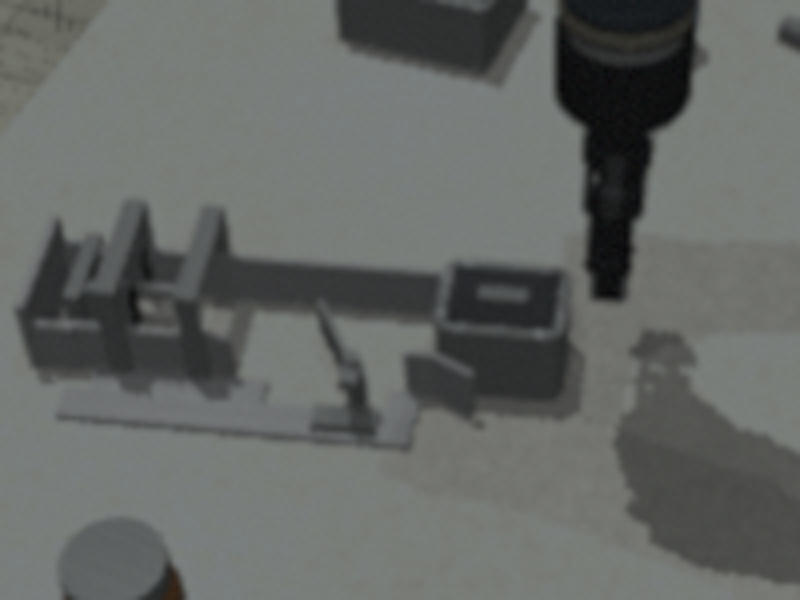

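play_rows([
  {"delta_pos":[0,0,-1],"yaw":0},
  {"delta_pos":[0,0,-3],"yaw":0},
  {"delta_pos":[0,0,-5],"yaw":0},
  {"delta_pos":[0,0,-6.2],"yaw":0},
  {"delta_pos":[0,0,-6.5],"yaw":0},
  {"delta_pos":[0,0,-6.5],"yaw":0},
], claw=2.0)

```text
time: 8.5
tcp_pos: [0.4749, -0.0427, 0.0378]
tool_rot: [[-0.001, 0.974, 0.229], [0.0, 0.229, -0.974], [-1.0, -0.001, -0.0]]
ft_force: [-0.2, -0.1, 0.3]
width: 0.0201
```

```bash
python3 where.py c
```

```text
8.5 [ 0.4749 -0.0427  0.0378] tcp bay mm [-141.6047    1.0048] F bay [-0.2411 -0.0348] 0.2928540927120313 w 0.020053676844304813 jaw 13.217863776247953
top pts 430 [[-144.0737  -30.9259   57.3086]
 [ -75.6059    6.165    61.298 ]
 [ 154.9357   35.8459   62.9514]] ((5.0486602783203125, 2.0233383178710938), (307.8484191894531, 63.81599807739258), 1.2217611074447632)
left wall 151 [[-145.0782   20.8325   44.0277]
 [ -77.732    28.797    50.5982]
 [ 152.4672   36.7513   56.9271]] [  0.9992   0.0394 -56.2503  29.0603]
```

View pics/sc.png

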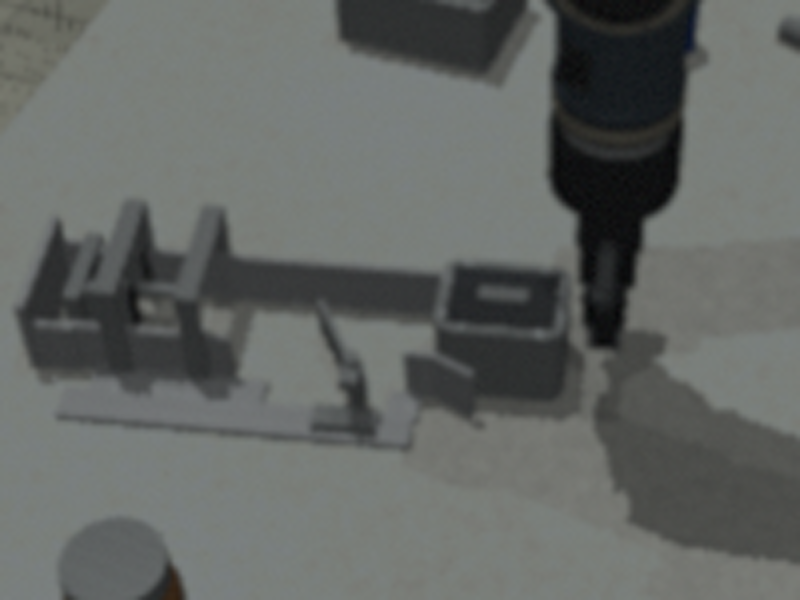

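play_rows([
  {"delta_pos":[0.5,0.06,0],"yaw":0},
  {"delta_pos":[1.08,0.19,0],"yaw":0},
  {"delta_pos":[1.66,0.32,0],"yaw":0},
  {"delta_pos":[2.25,0.46,0],"yaw":0},
  {"delta_pos":[2.83,0.59,0],"yaw":0},
  {"delta_pos":[3.42,0.73,0],"yaw":0},
  {"delta_pos":[4.0,0.87,0],"yaw":0},
  {"delta_pos":[4.4,0.96,0],"yaw":0},
])

```text
time: 9.35
tcp_pos: [0.5195, -0.0331, 0.0383]
tool_rot: [[0.001, 0.974, 0.228], [0.0, 0.228, -0.974], [-1.0, 0.001, -0.0]]
ft_force: [-3.4, -0.5, 2.6]
width: 0.02
```

```bash
python3 where.py d
```

```text
9.35 [ 0.5195 -0.0331  0.0383] tcp bay mm [-96.0236   0.1776] F bay [-3.4332  0.2911] 2.581379124945501 w 0.01998449244704696 jaw 13.205791719456514
top pts 397 [[-101.613   -30.6031   57.321 ]
 [ -39.2836    8.4498   61.2406]
 [ 153.8681   34.2608   62.9652]] ((26.654273986816406, 1.927886962890625), (264.8243713378906, 65.61859130859375), 1.4500946998596191)
left wall 149 [[-98.8587  20.6402  44.2263]
 [-43.96    29.3051  50.2143]
 [156.2302  36.7391  56.834 ]] [  0.9993   0.0361 -21.3603  29.8998]
```

View pics/sd.png

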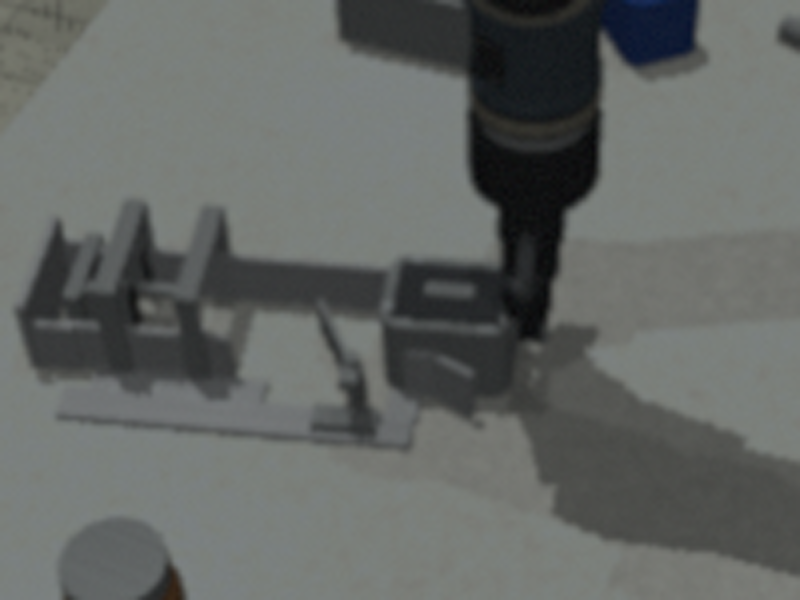

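play_rows([
  {"delta_pos":[0.3,0.07,0],"yaw":0},
  {"delta_pos":[0.8,0.19,0],"yaw":0},
  {"delta_pos":[1.3,0.31,0],"yaw":0},
  {"delta_pos":[1.8,0.42,0],"yaw":0},
  {"delta_pos":[2.3,0.54,0],"yaw":0},
  {"delta_pos":[2.8,0.66,0],"yaw":0},
  {"delta_pos":[3.3,0.77,0],"yaw":0},
  {"delta_pos":[3.8,0.89,0],"yaw":0},
])

```text
time: 10.2
tcp_pos: [0.5555, -0.0251, 0.0382]
tool_rot: [[-0.003, 0.974, 0.228], [-0.001, 0.228, -0.974], [-1.0, -0.004, 0.0]]
ft_force: [-5.4, -1.4, 2.4]
width: 0.0203
```

```bash
python3 where.py e
```

```text
10.2 [ 0.5555 -0.0251  0.0382] tcp bay mm [-59.1752  -0.3361] F bay [-5.5673 -0.1678] 2.418115842056817 w 0.02026407103885867 jaw 13.169360994615872
top pts 388 [[-65.0318 -32.0318  57.1562]
 [ -2.118    9.4044  61.2479]
 [154.6471  35.8433  62.9514]] ((45.30194091796875, 1.127655029296875), (227.66307067871094, 65.4929428100586), 1.9808663129806519)
left wall 138 [[-62.9988  20.3886  44.1646]
 [ -6.9585  28.674   50.4131]
 [154.1256  36.5815  56.5234]] [ 0.9987  0.0509  5.4683 29.1175]
```

View pics/se.png

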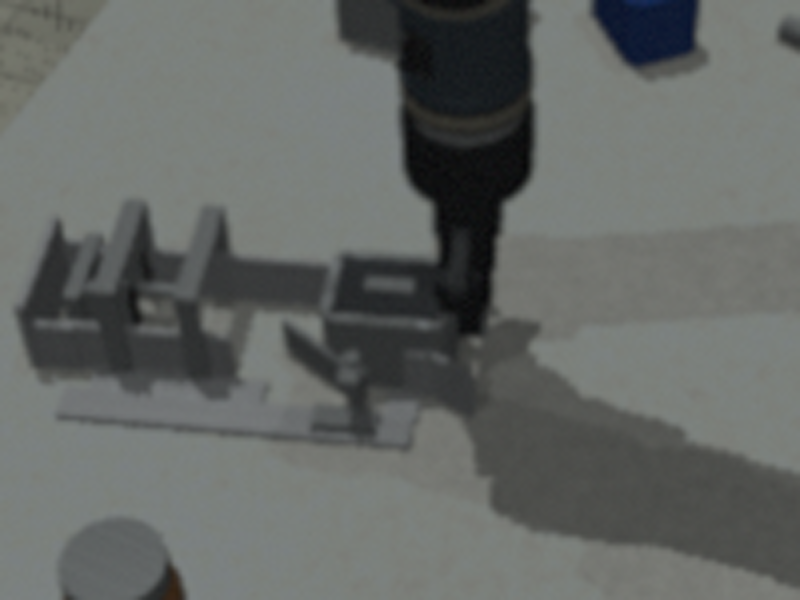

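play_rows([
  {"delta_pos":[0.3,0.09,0],"yaw":0},
  {"delta_pos":[0.8,0.22,0],"yaw":0},
  {"delta_pos":[1.3,0.34,0],"yaw":0},
  {"delta_pos":[1.8,0.45,0],"yaw":0},
  {"delta_pos":[2.3,0.57,0],"yaw":0},
  {"delta_pos":[2.8,0.69,0],"yaw":0},
  {"delta_pos":[3.3,0.8,0],"yaw":0},
  {"delta_pos":[3.8,0.92,0],"yaw":0},
])

```text
time: 11.05
tcp_pos: [0.5952, -0.015, 0.0383]
tool_rot: [[0.0, 0.974, 0.228], [0.0, 0.228, -0.974], [-1.0, 0.0, -0.0]]
ft_force: [-2.2, -1.8, -0.1]
width: 0.0198
```

```bash
python3 where.py f
```

```text
11.05 [ 0.5952 -0.015   0.0383] tcp bay mm [-18.1294   0.4589] F bay [-2.5137 -1.2092] -0.11067653207140615 w 0.019829389145659095 jaw 13.202423832008932
top pts 388 [[-26.1876 -30.1934  57.1824]
 [ 38.0472  11.5479  61.2869]
 [155.2389  36.2853  62.976 ]] ((65.17349243164062, 1.8360176086425781), (188.44017028808594, 65.77460479736328), 3.24886155128479)
left wall 145 [[-23.2653  20.3909  44.0487]
 [ 34.322   29.349   50.6022]
 [159.0768  36.8332  56.7494]] [ 0.9983  0.0577 44.2783 29.7926]
```

View pics/sf.png

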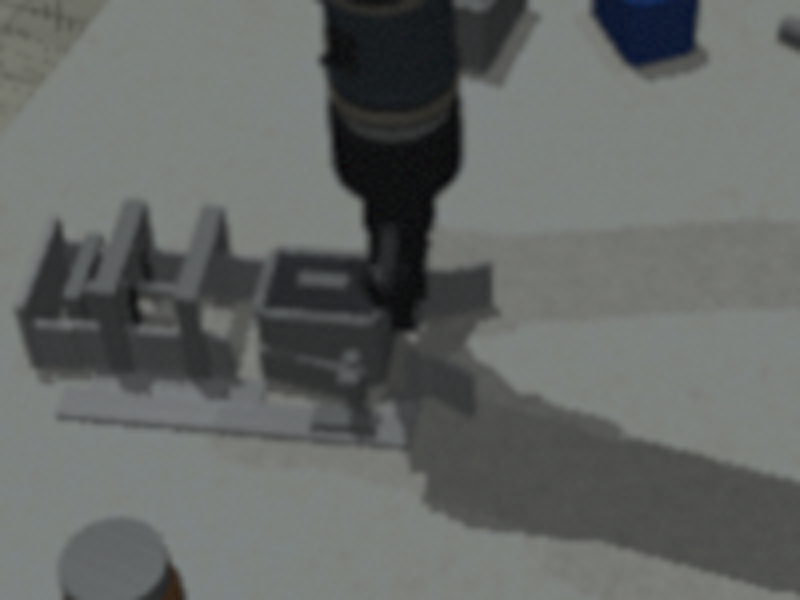

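play_rows([
  {"delta_pos":[0.3,0.07,0],"yaw":0},
  {"delta_pos":[0.8,0.17,0],"yaw":0},
  {"delta_pos":[1.3,0.28,0],"yaw":0},
  {"delta_pos":[1.8,0.4,0],"yaw":0},
  {"delta_pos":[2.3,0.51,0],"yaw":0},
  {"delta_pos":[2.8,0.63,0],"yaw":0},
  {"delta_pos":[3.3,0.74,0],"yaw":0},
  {"delta_pos":[3.6,0.81,0],"yaw":0},
])

```text
time: 11.9
tcp_pos: [0.6313, -0.007, 0.0384]
tool_rot: [[0.0, 0.974, 0.228], [-0.0, 0.228, -0.974], [-1.0, 0.0, 0.0]]
ft_force: [-3.6, -1.9, 4.3]
width: 0.0203
```

```bash
python3 where.py g
```

```text
11.9 [ 0.6313 -0.007   0.0384] tcp bay mm [18.7728  0.0226] F bay [-3.9364 -1.0497] 4.320138285814922 w 0.0203083635191985 jaw 13.202315014774172
top pts 341 [[ 10.0727 -31.5738  57.1858]
 [ 76.0384  12.5151  61.2668]
 [157.0297  36.1229  62.965 ]] ((84.59700012207031, 1.1749229431152344), (153.55429077148438, 67.50959777832031), 5.663710117340088)
left wall 123 [[ 16.3273  20.7478  44.1165]
 [ 67.4249  28.5065  50.4695]
 [157.266   36.7562  56.5675]] [ 0.9972  0.0751 69.692  28.615 ]
```

View pics/sg.png

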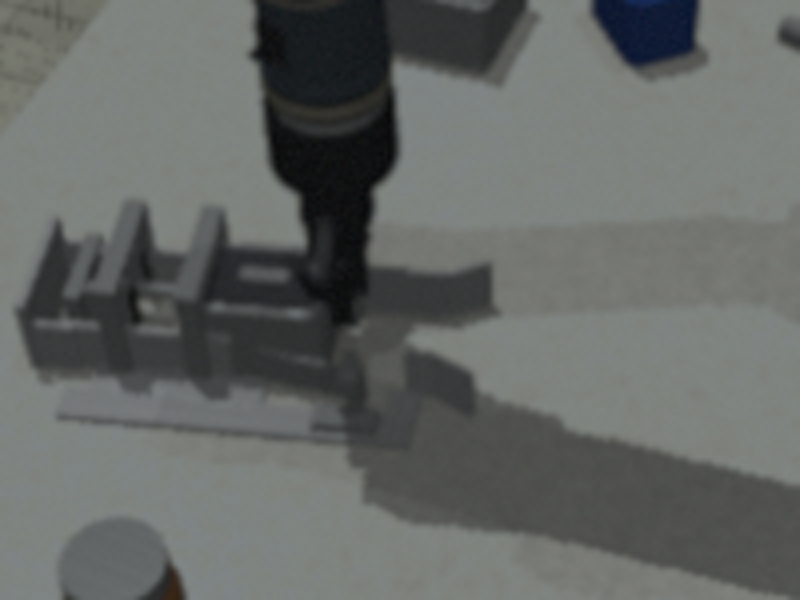

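play_rows([
  {"delta_pos":[0.2,0.05,0],"yaw":0},
  {"delta_pos":[0.4,0.1,0],"yaw":0},
  {"delta_pos":[0.6,0.15,0],"yaw":0},
  {"delta_pos":[0.8,0.19,0],"yaw":0},
  {"delta_pos":[1.0,0.24,0],"yaw":0},
  {"delta_pos":[1.2,0.28,0],"yaw":0},
  {"delta_pos":[1.4,0.33,0],"yaw":0},
  {"delta_pos":[1.6,0.38,0],"yaw":0},
])

```text
time: 12.75
tcp_pos: [0.6449, -0.0038, 0.0383]
tool_rot: [[-0.004, 0.974, 0.228], [-0.001, 0.228, -0.974], [-1.0, -0.005, 0.0]]
ft_force: [-8.6, -2.5, 8.0]
width: 0.0197
```

```bash
python3 where.py i
```

```text
12.75 [ 0.6449 -0.0038  0.0383] tcp bay mm [32.7129 -0.0089] F bay [-8.9599 -0.4946] 7.960549661203163 w 0.01970043237192493 jaw 13.182828831688482
top pts 278 [[ 26.4959 -31.3524  57.1427]
 [ 83.636   14.5332  61.0231]
 [157.8913  35.7216  62.9388]] ((91.36796569824219, 1.4249839782714844), (135.13156127929688, 68.13065338134766), 0.6325342059135437)
left wall 112 [[ 28.9651  20.7352  44.2014]
 [ 74.0797  29.1539  51.2472]
 [156.2123  36.9183  56.7491]] [ 0.9949  0.1011 80.1204 29.2544]
```

View pics/si.png

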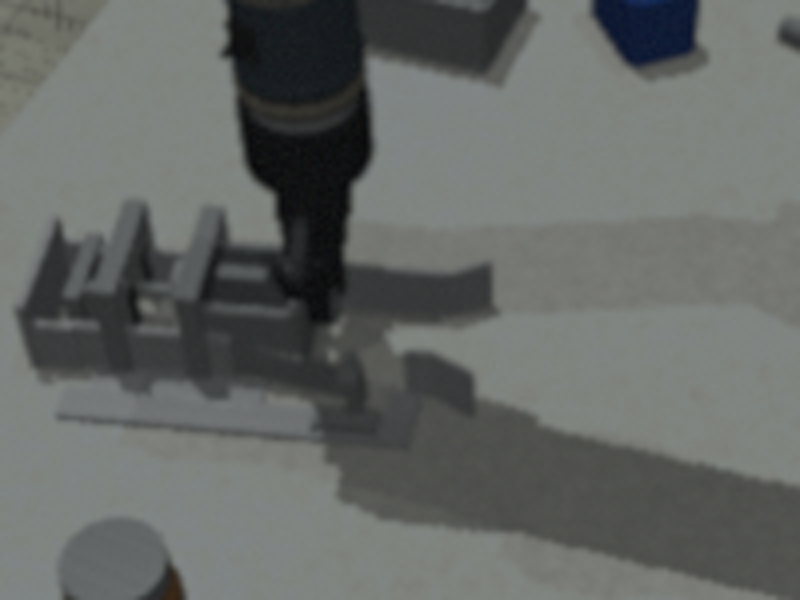

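play_rows([
  {"delta_pos":[0.15,0.03,0.03],"yaw":0},
  {"delta_pos":[0.3,0.07,0.05],"yaw":0},
  {"delta_pos":[0.45,0.1,0.05],"yaw":0},
  {"delta_pos":[0.6,0.14,0.05],"yaw":0},
  {"delta_pos":[0.75,0.17,0.05],"yaw":0},
  {"delta_pos":[0.9,0.21,0.05],"yaw":0},
])

```text
time: 13.4
tcp_pos: [0.6529, -0.002, 0.0383]
tool_rot: [[-0.006, 0.974, 0.228], [-0.001, 0.228, -0.974], [-1.0, -0.007, 0.0]]
ft_force: [-10.5, -2.6, 6.1]
width: 0.02
```

```bash
python3 where.py j
```

```text
13.4 [ 0.6529 -0.002   0.0383] tcp bay mm [41.0166 -0.0339] F bay [-10.7675  -0.1102] 6.119807367273614 w 0.019974442639148802 jaw 13.180587259965975
top pts 286 [[ 31.89   -31.1614  57.0907]
 [ 92.5408  13.0971  60.9159]
 [155.4944  35.7445  62.9863]] ((94.70361328125, 1.8374557495117188), (126.88748168945312, 68.18533325195312), 0.5582920908927917)
left wall 109 [[ 36.4251  20.558   44.1802]
 [ 81.5553  28.0992  50.0531]
 [158.6211  36.9507  56.9244]] [ 0.9949  0.1006 85.387  28.5746]
```

View pics/sj.png

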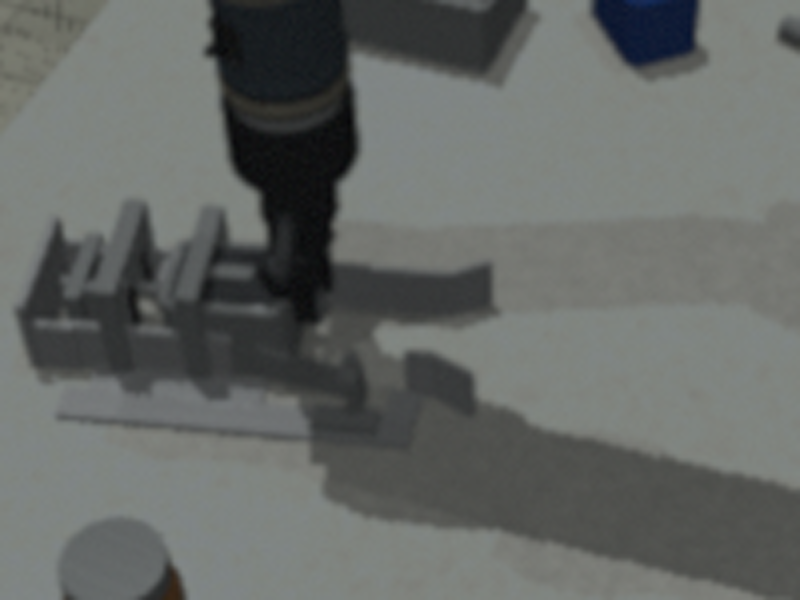

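play_rows([
  {"delta_pos":[0.1,0.02,0.02],"yaw":0},
  {"delta_pos":[0.2,0.05,0.03],"yaw":0},
  {"delta_pos":[0.3,0.07,0.03],"yaw":0},
  {"delta_pos":[0.4,0.09,0.03],"yaw":0},
  {"delta_pos":[0.5,0.12,0.03],"yaw":0},
])

```text
time: 13.95
tcp_pos: [0.6574, -0.0009, 0.0383]
tool_rot: [[-0.008, 0.974, 0.228], [-0.002, 0.228, -0.974], [-1.0, -0.008, -0.0]]
ft_force: [-10.2, -3.6, 5.3]
width: 0.0201
```

```bash
python3 where.py k
```

```text
13.95 [ 0.6574 -0.0009  0.0383] tcp bay mm [45.617  -0.0438] F bay [-10.7048  -1.1626] 5.311910988576379 w 0.020098532722211085 jaw 13.17847524243254
top pts 291 [[ 36.6081 -30.4452  57.1279]
 [ 96.4888  11.6443  61.0296]
 [154.6395  36.5202  62.9277]] ((96.66584777832031, 1.7366447448730469), (122.42922973632812, 67.63761901855469), 5.7390618324279785)
left wall 109 [[ 40.9066  20.1776  44.4188]
 [ 86.0134  28.43    50.8416]
 [155.6032  36.808   56.7962]] [ 0.9975  0.0714 89.3096 28.4301]
```

View pics/sk.png

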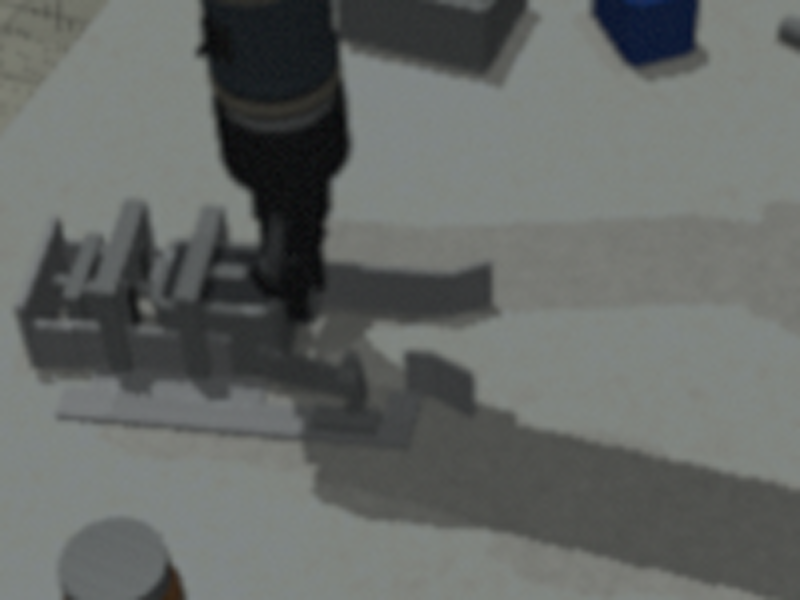

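play_rows([
  {"delta_pos":[0.1,0.02,0.02],"yaw":0},
  {"delta_pos":[0.2,0.05,0.02],"yaw":0},
  {"delta_pos":[0.3,0.07,0.02],"yaw":0},
  {"delta_pos":[0.4,0.1,0.02],"yaw":0},
])

```text
time: 14.4
tcp_pos: [0.6613, 0.0, 0.0383]
tool_rot: [[-0.008, 0.974, 0.228], [-0.002, 0.228, -0.974], [-1.0, -0.008, -0.0]]
ft_force: [-9.6, -2.7, 4.9]
width: 0.0202
```

```bash
python3 where.py l
```

```text
14.4 [0.6613 0.     0.0383] tcp bay mm [49.57    0.0241] F bay [-9.9798 -0.3958] 4.922883398922584 w 0.02022616907939451 jaw 13.175059700707905
top pts 287 [[ 41.6979 -29.8422  57.2259]
 [101.8444  11.4678  61.067 ]
 [155.91    36.2181  62.9563]] ((98.03392028808594, 2.0479393005371094), (118.38275146484375, 68.76424407958984), 2.459186553955078)
left wall 113 [[ 43.8405  20.2872  44.0777]
 [ 91.17    28.4484  50.4433]
 [156.7333  36.77    56.8985]] [ 0.9989  0.0466 93.0831 28.3107]
```

View pics/sl.png

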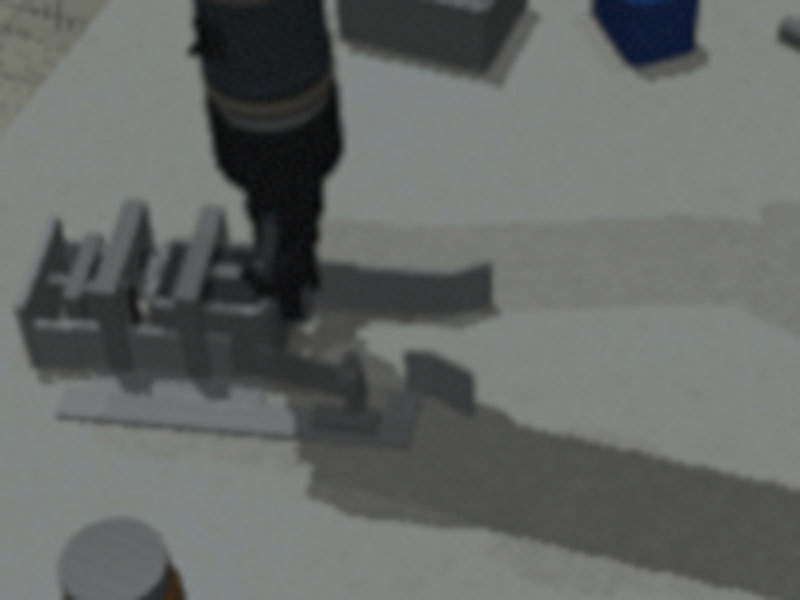

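play_rows([
  {"delta_pos":[0.07,0.02,0],"yaw":0},
  {"delta_pos":[0.14,0.03,0],"yaw":0},
  {"delta_pos":[0.2,0.05,0],"yaw":0},
])

```text
time: 14.75
tcp_pos: [0.6631, 0.0004, 0.0383]
tool_rot: [[-0.008, 0.974, 0.228], [-0.002, 0.228, -0.974], [-1.0, -0.008, -0.0]]
ft_force: [-10.4, -3.9, 5.2]
width: 0.0199
```

```bash
python3 where.py m
```

```text
14.75 [0.6631 0.0004 0.0383] tcp bay mm [51.4667 -0.0051] F bay [-10.9943  -1.4589] 5.198308503081729 w 0.01989963665857382 jaw 13.173733030024763
top pts 278 [[ 42.4745 -29.6478  57.1148]
 [102.1519  10.4465  60.971 ]
 [156.185   35.717   62.9626]] ((100.11331939697266, 1.9090919494628906), (116.98394775390625, 69.28616333007812), 0.2588502764701843)
left wall 108 [[ 46.1626  20.5342  44.2094]
 [ 92.4893  28.4712  50.5806]
 [158.5345  36.9598  56.5555]] [ 0.9991  0.0419 94.6546 28.6344]
```

View pics/sm.png

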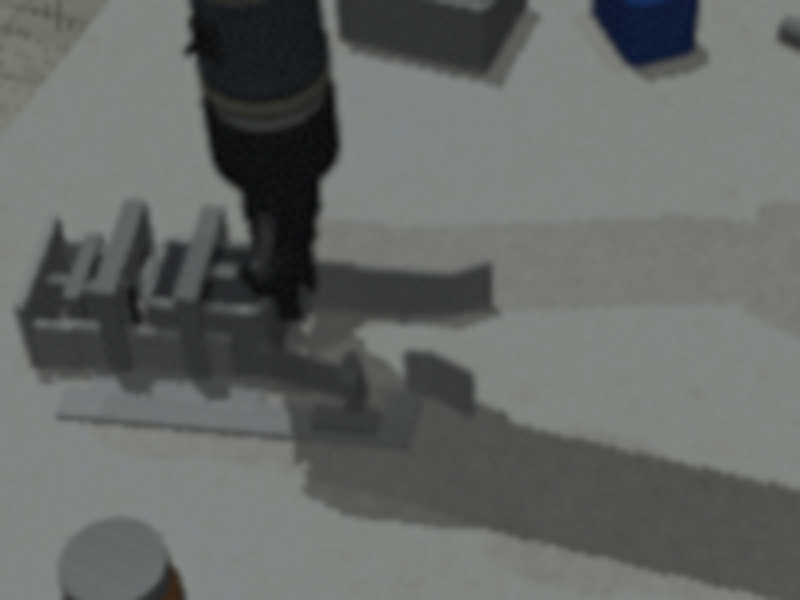

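play_rows([
  {"delta_pos":[0.07,0.02,0],"yaw":0},
  {"delta_pos":[0.13,0.03,0],"yaw":0},
  {"delta_pos":[0.13,0.03,0],"yaw":0},
])

```text
time: 15.1
tcp_pos: [0.6645, 0.0007, 0.0383]
tool_rot: [[-0.008, 0.974, 0.228], [-0.002, 0.228, -0.974], [-1.0, -0.008, 0.0]]
ft_force: [-10.9, -2.8, 4.6]
width: 0.02
```

```bash
python3 where.py n
```

```text
15.1 [0.6645 0.0007 0.0383] tcp bay mm [52.8583 -0.0389] F bay [-11.2618  -0.2575] 4.633887658096453 w 0.02002598174995329 jaw 13.172894842279774
top pts 280 [[ 44.4361 -29.6501  57.2583]
 [105.1867  11.9205  60.9936]
 [156.208   35.7165  62.9756]] ((100.59916687011719, 2.2430191040039062), (113.16825866699219, 68.9443130493164), 2.0129408836364746)
left wall 111 [[ 48.4966  20.3102  44.0823]
 [ 90.9723  28.2493  51.4746]
 [151.1211  36.7993  56.8569]] [ 0.9987  0.0504 96.7859 28.0169]
```

View pics/sn.png

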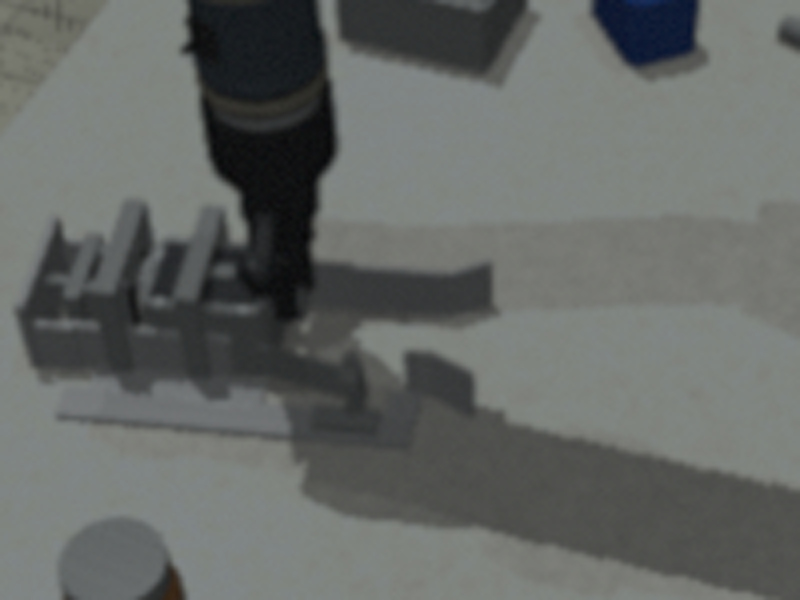

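play_rows([
  {"delta_pos":[0.06,0.01,0],"yaw":0},
  {"delta_pos":[0.12,0.03,0],"yaw":0},
  {"delta_pos":[0.12,0.03,0],"yaw":0},
])

```text
time: 15.45
tcp_pos: [0.6656, 0.001, 0.0384]
tool_rot: [[-0.008, 0.974, 0.228], [-0.002, 0.228, -0.974], [-1.0, -0.008, -0.0]]
ft_force: [-9.5, -3.3, 5.4]
width: 0.0201
```

```bash
python3 where.py o
```

```text
15.45 [0.6656 0.001  0.0384] tcp bay mm [54.0265  0.0127] F bay [-10.0309  -1.0487] 5.361909306028419 w 0.020148879783819924 jaw 13.17424782001045
top pts 291 [[ 45.1906 -29.8823  57.352 ]
 [104.0383  10.1983  61.2561]
 [155.4995  36.3471  62.9658]] ((100.8721923828125, 2.6406326293945312), (68.63247680664062, 113.41805267333984), 89.38432312011719)
left wall 110 [[ 50.9612  20.4033  44.0683]
 [ 94.0319  28.5119  50.811 ]
 [155.3738  36.7984  56.8761]] [ 0.9991  0.0435 96.1333 28.5822]
```

View pics/so.png

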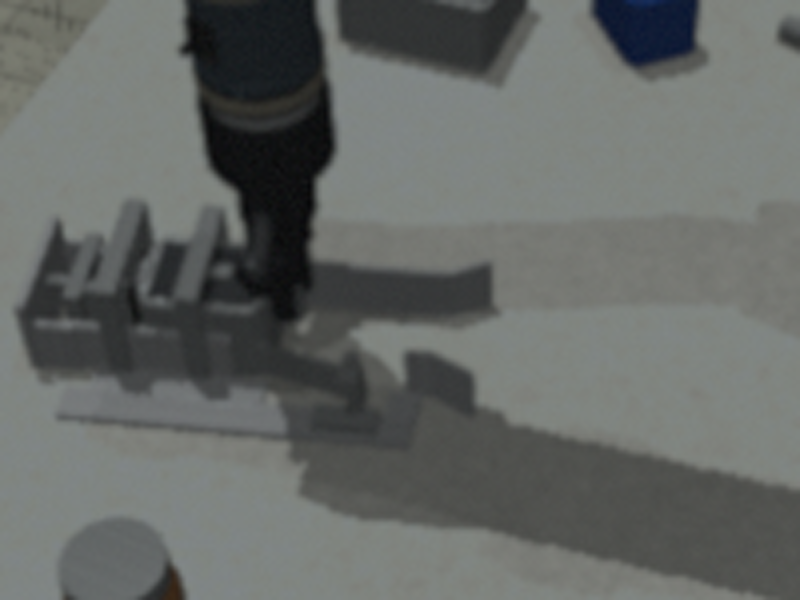

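play_rows([
  {"delta_pos":[0.05,0.01,0],"yaw":0},
  {"delta_pos":[0.1,0.02,0],"yaw":0},
  {"delta_pos":[0.1,0.02,0],"yaw":0},
])

```text
time: 15.8
tcp_pos: [0.6665, 0.0012, 0.0383]
tool_rot: [[-0.008, 0.974, 0.228], [-0.002, 0.228, -0.974], [-1.0, -0.009, -0.0]]
ft_force: [-11.6, -3.6, 5.1]
width: 0.0201
```

```bash
python3 where.py p
```

```text
15.8 [0.6665 0.0012 0.0383] tcp bay mm [54.9716 -0.0069] F bay [-12.0598  -0.8343] 5.137235530852017 w 0.02009313819238 jaw 13.175860510667732
top pts 286 [[ 46.5315 -30.0281  57.2365]
 [121.4713  11.0489  60.9504]
 [156.7978  34.6341  62.9669]] ((101.53384399414062, 2.914571762084961), (67.8564682006836, 112.48008728027344), 89.41409301757812)
left wall 104 [[ 50.465   20.828   44.8073]
 [ 94.1313  28.7578  51.2806]
 [157.6391  36.9584  56.8988]] [  0.9998   0.0183 102.3974  28.5915]
```

View pics/sp.png

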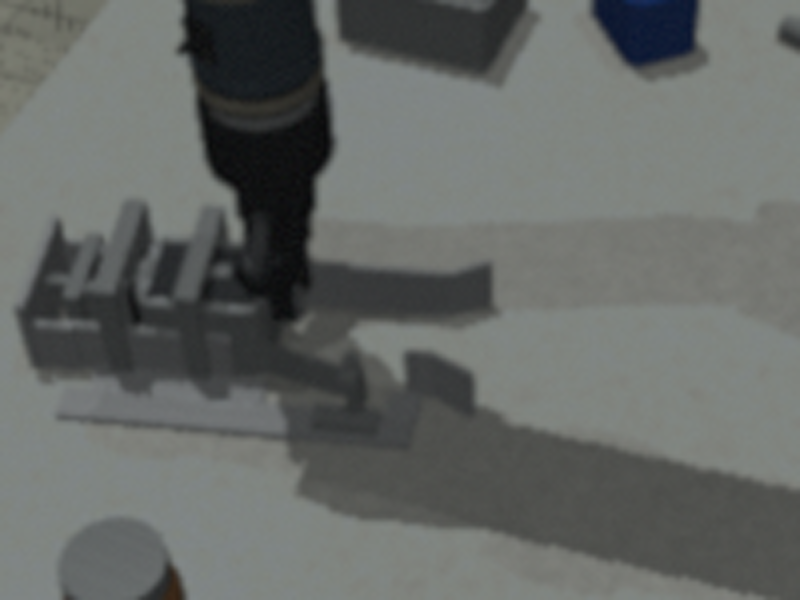

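```bash
cat >> where.py <<'E'
G=B[(B[...,0]>-5)&(B[...,0]<85)&(B[...,1]>4)&(B[...,1]<60)&(B[...,2]>13)&(B[...,2]<33)]
G=G[np.argsort(G[:,0])]
print("gate pts",len(G))
for a in range(0,84,6):
    g=G[(G[:,0]>=a)&(G[:,0]<a+6)]
    if len(g): print(a,len(g),np.median(g[:,0]).round(1),np.percentile(g[:,1],[10,50,90]).round(1))
F=B[(B[...,0]>118)&(B[...,0]<160)&(abs(B[...,1])<30)&(B[...,2]>20)&(B[...,2]<55)]
for y0,y1 in((-30,-11),(-9,9),(11,30)):
    f=F[(F[:,1]>y0)&(F[:,1]<y1)]
    if len(f): print("foll/stop",y0,len(f),np.percentile(f[:,0],[5,25,50,75,95]).round(1))
E
python3 where.py q
```

```text
15.85 [0.6665 0.0012 0.0383] tcp bay mm [54.9678 -0.0031] F bay [-11.9321  -1.0237] 5.984709196753872 w 0.020094023299374243 jaw 13.174054760150241
top pts 288 [[ 46.8759 -31.2022  57.0433]
 [120.429   11.4022  60.9173]
 [154.9926  36.2404  62.969 ]] ((100.97111511230469, 1.93927001953125), (69.72454833984375, 112.02461242675781), 89.94966125488281)
left wall 115 [[ 48.7868  20.042   44.0977]
 [ 96.8622  28.519   50.4975]
 [156.1773  36.8573  56.7868]] [  0.9988   0.0491 100.6626  28.3778]
gate pts 171
0 13 4.5 [42.4 46.2 52.4]
6 4 9.2 [52.3 52.4 55.2]
12 2 13.4 [49.9 50.4 50.9]
18 9 22.2 [39.1 41.2 47.2]
24 14 26.6 [38.1 40.2 42.7]
30 15 33.0 [35.7 37.7 39.6]
36 12 39.3 [33.8 36.5 37.7]
42 15 45.3 [33.2 35.2 36.9]
48 13 51.1 [31.7 33.3 36. ]
54 12 57.3 [31.2 32.3 33.4]
60 11 62.5 [28.8 31.6 31.9]
66 21 67.8 [ 7.7 22.9 28.7]
72 15 74.5 [25.9 28.1 30.1]
78 11 81.3 [27.5 29.4 30.2]
foll/stop -30 11 [154.7 156.  157.7 158.8 159.6]
foll/stop -9 4 [150.4 154.5 157.5 159.  159.8]
foll/stop 11 73 [122.1 133.4 148.7 153.4 157.6]
```

play_rows([
  {"delta_pos":[0.06,0.01,0],"yaw":0},
  {"delta_pos":[0.06,0.01,0],"yaw":0},
])

```text
time: 16.1
tcp_pos: [0.6671, 0.0013, 0.0383]
tool_rot: [[-0.009, 0.974, 0.228], [-0.002, 0.228, -0.974], [-1.0, -0.009, -0.0]]
ft_force: [-11.2, -3.9, 5.2]
width: 0.0203
```

```bash
python3 where.py r
```

```text
16.1 [0.6671 0.0013 0.0383] tcp bay mm [55.5333 -0.0455] F bay [-11.7921  -1.214 ] 5.204797692746537 w 0.02030392438435308 jaw 13.17409448029261
top pts 299 [[ 46.6367 -30.3315  57.3059]
 [113.3494  12.0404  61.1174]
 [156.2223  36.2482  62.9779]] ((102.03815460205078, 2.818500518798828), (67.99658203125, 111.50621032714844), 89.75648498535156)
left wall 106 [[-27.8494  20.7727  44.2177]
 [ 96.985   28.6776  50.2149]
 [154.6773  36.7682  56.8042]] [  0.9999   0.0151 101.5345  28.7506]
gate pts 168
0 9 4.3 [44.  46.  52.3]
6 6 8.0 [51.3 52.5 54.3]
12 3 13.6 [49.5 50.7 51.4]
18 9 21.8 [38.6 41.4 45.2]
24 17 27.2 [36.7 39.8 41.5]
30 14 32.7 [35.7 37.6 39.8]
36 13 39.0 [30.6 35.5 37.3]
42 11 44.6 [32.6 35.  36.8]
48 16 51.0 [30.5 33.3 34.8]
54 11 57.4 [28.4 31.2 33.1]
60 14 62.2 [26.9 29.7 31.3]
66 18 68.5 [10.3 26.1 29.7]
72 12 74.9 [27.  28.4 29.8]
78 13 80.2 [28.  28.8 29.8]
foll/stop -30 11 [155.1 156.4 157.6 159.2 159.4]
foll/stop -9 2 [155.3 155.8 156.5 157.2 157.7]
foll/stop 11 75 [122.2 132.5 145.6 152.9 158.4]
```

View pics/sr.png

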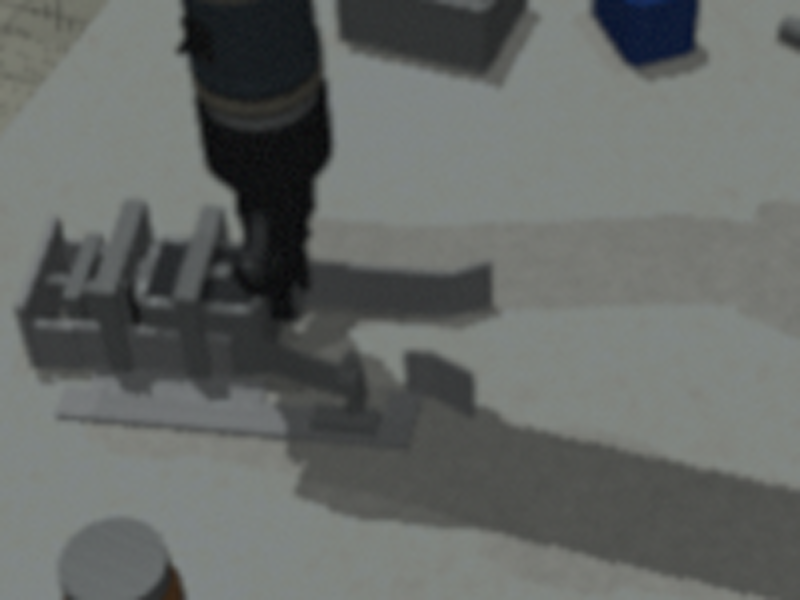

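Flap angle is decreasing as it rounds the tub's rear corner. I'll keep creeping.

play_rows([
  {"delta_pos":[0.07,0.02,0],"yaw":0},
  {"delta_pos":[0.07,0.02,0],"yaw":0},
])

```text
time: 16.35
tcp_pos: [0.6679, 0.0015, 0.0383]
tool_rot: [[-0.008, 0.974, 0.228], [-0.002, 0.228, -0.974], [-1.0, -0.008, -0.0]]
ft_force: [-10.6, -3.4, 4.2]
width: 0.0202
```

```bash
python3 where.py s | egrep -v "top|left|\[\[|^ \["
```

```text
16.35 [0.6679 0.0015 0.0383] tcp bay mm [56.3738 -0.0323] F bay [-11.0992  -0.9094] 4.1546222331789195 w 0.02015764758809803 jaw 13.17247427109983
gate pts 167
0 11 4.1 [43.1 46.8 51.9]
6 6 9.1 [51.7 53.2 54.6]
12 2 13.4 [49.1 50.1 51.1]
18 9 22.0 [38.  40.7 42. ]
24 12 27.4 [37.  38.5 40.9]
30 18 32.9 [35.1 36.7 38.9]
36 11 39.2 [32.9 34.8 36.5]
42 12 43.9 [31.  33.6 34.5]
48 14 51.2 [30.1 32.1 32.5]
54 12 57.2 [25.4 29.3 30.9]
60 13 62.7 [24.3 27.2 28.6]
66 19 69.2 [ 6.7 23.5 28. ]
72 15 75.0 [26.7 28.1 30. ]
78 10 80.5 [29.  30.  30.6]
```

View pics/ss.png

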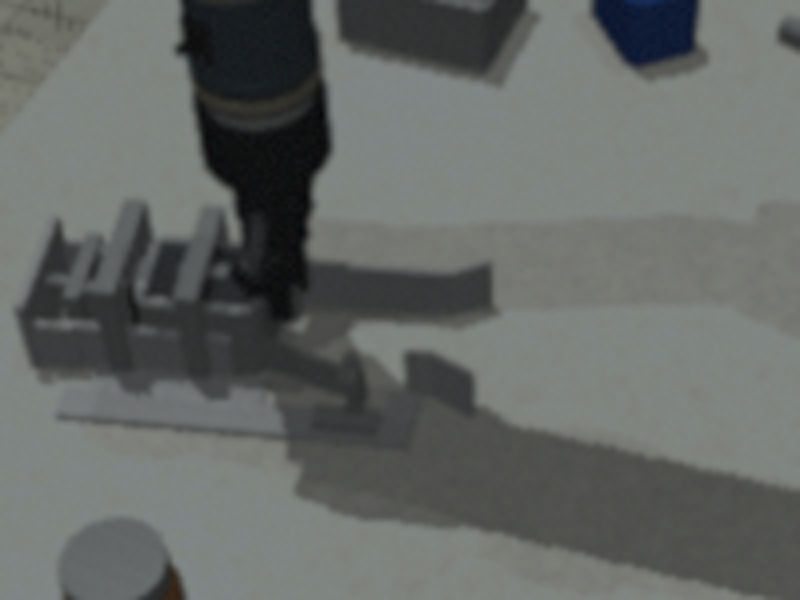

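Angle is falling faster now, so the gate is near release. Another 0.7 mm.

play_rows([
  {"delta_pos":[0.06,0.01,0],"yaw":0},
  {"delta_pos":[0.06,0.01,0],"yaw":0},
  {"delta_pos":[0.06,0.01,0],"yaw":0},
])

```text
time: 16.7
tcp_pos: [0.6682, 0.0016, 0.0383]
tool_rot: [[-0.009, 0.974, 0.228], [-0.002, 0.228, -0.974], [-1.0, -0.009, -0.0]]
ft_force: [-11.5, -3.2, 5.7]
width: 0.02
```

```bash
python3 where.py t | egrep -v "top|left|\[\[|^ \["
```

```text
16.7 [0.6682 0.0016 0.0383] tcp bay mm [56.7139 -0.001 ] F bay [-11.9416  -0.4935] 5.7102606509415725 w 0.019987598649988093 jaw 13.170393507403318
gate pts 91
0 13 4.2 [43.3 48.2 52.6]
6 4 8.9 [52.9 53.5 54.2]
12 5 12.7 [51.9 56.5 58.5]
18 7 22.3 [20.  23.8 26.1]
24 10 27.0 [11.9 14.6 18.5]
30 2 32.1 [5.7 7.  8.2]
66 23 69.3 [ 7.2 18.9 26.7]
72 14 74.2 [27.1 28.1 29.9]
78 12 81.2 [27.2 28.2 30.2]
```

View pics/st.png

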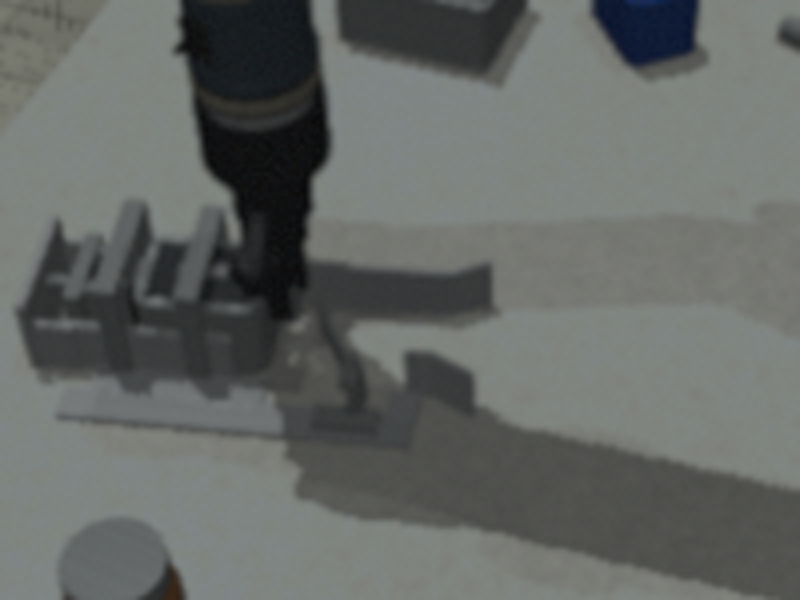

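The gate has swung shut: its flap is at (325,310)–(360,400) in the zoomed view. Easing back slowly.

play_rows([
  {"delta_pos":[-0.1,-0.02,0],"yaw":0},
  {"delta_pos":[-0.25,-0.06,0],"yaw":0},
  {"delta_pos":[-0.4,-0.09,0],"yaw":0},
  {"delta_pos":[-0.55,-0.13,0],"yaw":0},
  {"delta_pos":[-0.7,-0.16,0],"yaw":0},
  {"delta_pos":[-0.85,-0.2,0],"yaw":0},
  {"delta_pos":[-1.0,-0.23,0],"yaw":0},
  {"delta_pos":[-1.15,-0.27,0],"yaw":0},
])

```text
time: 17.55
tcp_pos: [0.6598, -0.0001, 0.0387]
tool_rot: [[-0.001, 0.974, 0.228], [-0.0, 0.228, -0.974], [-1.0, -0.001, -0.0]]
ft_force: [-4.4, -1.4, -2.9]
width: 0.0202
```

```bash
python3 where.py u | egrep -v "top|left|\[\[|^ \["
```

```text
17.55 [ 0.6598 -0.0001  0.0387] tcp bay mm [48.1425  0.2103] F bay [-4.6309 -0.3849] -2.8747425761564798 w 0.02018322026325387 jaw 13.189838495747622
gate pts 111
0 12 4.4 [45.1 46.3 53.3]
6 4 9.4 [51.9 52.1 52.2]
12 3 13.2 [50.9 51.3 51.5]
18 8 22.3 [19.4 22.6 27.1]
24 7 27.0 [ 9.  15.7 17.7]
30 8 30.5 [ 4.5  9.6 24.6]
54 1 59.9 [4.3 4.3 4.3]
60 26 61.7 [11.2 22.7 27.9]
66 14 69.1 [25.9 28.4 30.3]
72 14 75.9 [27.4 29.3 30.7]
78 11 81.1 [27.5 29.5 31.9]
```

View pics/su.png

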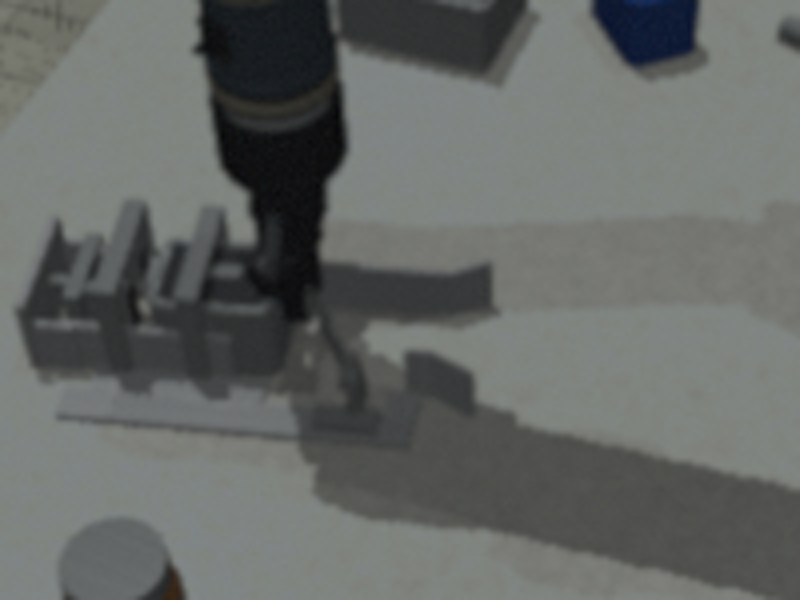

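play_rows([
  {"delta_pos":[-0.15,-0.04,-0.02],"yaw":0},
  {"delta_pos":[-0.3,-0.07,-0.03],"yaw":0},
  {"delta_pos":[-0.45,-0.11,-0.03],"yaw":0},
  {"delta_pos":[-0.6,-0.14,-0.03],"yaw":0},
  {"delta_pos":[-0.75,-0.18,-0.03],"yaw":0},
  {"delta_pos":[-0.9,-0.21,-0.03],"yaw":0},
  {"delta_pos":[-1.05,-0.25,-0.03],"yaw":0},
  {"delta_pos":[-1.2,-0.28,-0.03],"yaw":0},
])

```text
time: 18.4
tcp_pos: [0.6495, -0.0024, 0.0397]
tool_rot: [[0.003, 0.974, 0.229], [0.001, 0.229, -0.974], [-1.0, 0.003, 0.0]]
ft_force: [-2.5, 0.3, -0.4]
width: 0.0202
```

```bash
python3 where.py v | egrep -v "top|left|\[\[|^ \["
```

```text
18.4 [ 0.6495 -0.0024  0.0397] tcp bay mm [37.6076  0.2945] F bay [-2.3612  0.8554] -0.41701219266040945 w 0.02016797456672667 jaw 13.21359221160995
gate pts 130
0 11 4.3 [43.9 47.  51.7]
6 5 9.9 [51.7 52.9 53.9]
12 4 13.1 [50.2 51.  55.1]
18 7 22.8 [17.  22.5 24.7]
24 8 27.0 [ 9.  13.  17.9]
30 5 30.5 [ 4.8  5.9 10.5]
48 24 50.6 [10.4 21.7 25.8]
54 15 56.2 [26.5 28.4 29.8]
60 13 63.4 [26.3 29.  30.2]
66 13 68.9 [27.5 29.5 31.1]
72 10 75.3 [26.5 28.9 29.7]
78 12 80.7 [27.7 28.5 30.4]
```

View pics/sv.png

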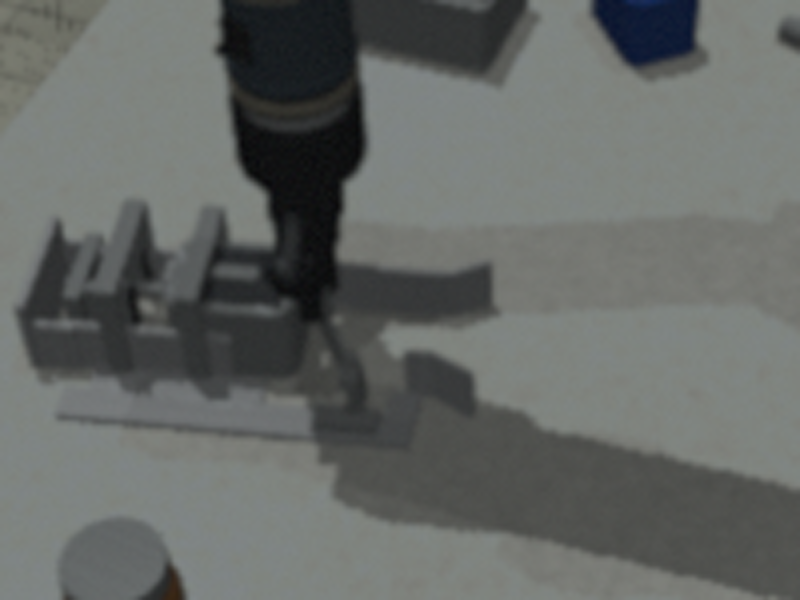

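play_rows([
  {"delta_pos":[-0.12,-0.03,0],"yaw":0},
  {"delta_pos":[-0.24,-0.06,0],"yaw":0},
  {"delta_pos":[-0.36,-0.09,0],"yaw":0},
  {"delta_pos":[-0.48,-0.12,0],"yaw":0},
  {"delta_pos":[-0.6,-0.15,0],"yaw":0},
  {"delta_pos":[-0.72,-0.18,0],"yaw":0},
  {"delta_pos":[-0.84,-0.2,0],"yaw":0},
  {"delta_pos":[-0.96,-0.23,0],"yaw":0},
])

```text
time: 19.25
tcp_pos: [0.6389, -0.0052, 0.039]
tool_rot: [[0.0, 0.974, 0.228], [-0.0, 0.228, -0.974], [-1.0, 0.0, 0.0]]
ft_force: [-0.5, -0.4, 0.6]
width: 0.0203
```

```bash
python3 where.py w | egrep -v "top|left|\[\[|^ \["
```

```text
19.25 [ 0.6389 -0.0052  0.039 ] tcp bay mm [26.6211  0.0532] F bay [-0.5884 -0.296 ] 0.559557588465142 w 0.02027988818325804 jaw 13.192115158555296
gate pts 138
0 12 4.2 [42.9 46.8 51. ]
6 5 10.3 [50.9 52.8 54.9]
12 5 13.6 [51.1 51.7 58.6]
18 7 22.2 [18.4 21.  25.7]
24 7 26.0 [11.2 17.  18.2]
30 3 30.6 [7.8 8.7 8.8]
42 22 44.3 [ 6.6 19.3 24. ]
48 13 51.3 [25.9 28.6 30.4]
54 16 56.8 [28.1 29.5 30.6]
60 12 63.0 [28.5 29.3 30.2]
66 12 68.8 [28.4 29.2 29.7]
72 12 75.1 [25.9 29.  31.4]
78 10 80.0 [28.6 28.8 29.8]
```

View pics/sw.png

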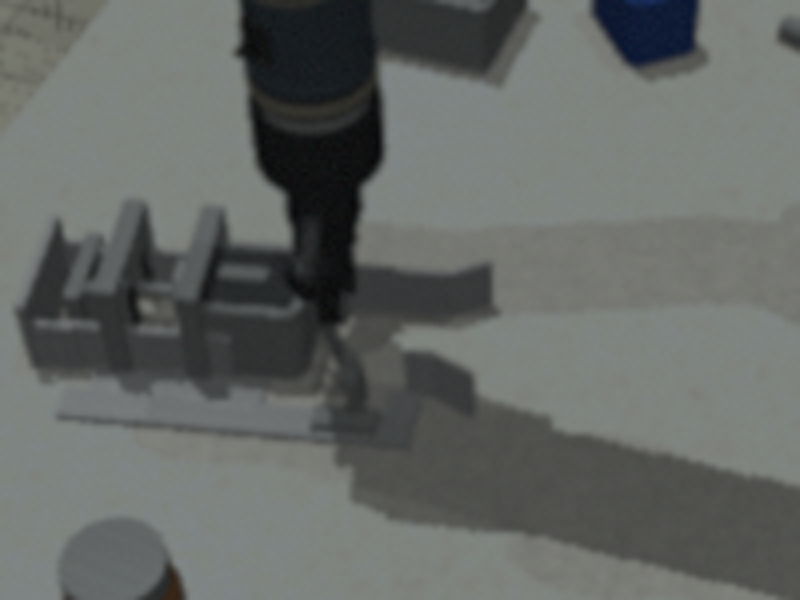

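play_rows([
  {"delta_pos":[-0.15,-0.03,0],"yaw":0},
  {"delta_pos":[-0.3,-0.07,0],"yaw":0},
  {"delta_pos":[-0.5,-0.12,0],"yaw":0},
  {"delta_pos":[-0.9,-0.21,0],"yaw":0},
  {"delta_pos":[-1.5,-0.35,0],"yaw":0},
  {"delta_pos":[-2,-0.47,1],"yaw":0},
  {"delta_pos":[-2,-0.47,4],"yaw":0},
  {"delta_pos":[-2,-0.47,8],"yaw":0},
])

```text
time: 20.1
tcp_pos: [0.617, -0.0102, 0.1188]
tool_rot: [[-0.004, 0.974, 0.228], [-0.0, 0.228, -0.974], [-1.0, -0.004, -0.001]]
ft_force: [0.0, -0.6, 0.7]
width: 0.0204
```

play_rows([
  {"delta_pos":[0,0,4],"yaw":0},
  {"delta_pos":[-2,-3,7],"yaw":0},
  {"delta_pos":[-4,-7,9],"yaw":0},
  {"delta_pos":[-6,-11,9],"yaw":0},
  {"delta_pos":[-8,-15,9],"yaw":0},
  {"delta_pos":[-9,-18,9],"yaw":0},
  {"delta_pos":[-9,-20,9],"yaw":0},
  {"delta_pos":[-9,-20,9],"yaw":0},
])

```text
time: 20.9
tcp_pos: [0.5276, -0.2138, 0.2098]
tool_rot: [[0.001, 0.975, 0.222], [-0.002, 0.222, -0.975], [-1.0, 0.0, 0.002]]
ft_force: [0.7, 0.2, 0.6]
width: 0.02
```

```bash
python3 where.py x | egrep -v "top|left|\[\[|^ \["
python3 - <<'E'
from h import *
p,d=eyes.read_camera("top"); cv2.imwrite("pics/tx.png",cv2.resize(p[110:260,220:420],None,fx=4,fy=4,interpolation=2))
th=np.radians(13.2); R=np.array([[np.cos(th),np.sin(th)],[-np.sin(th),np.cos(th)]]); o=np.array([.613,-.0113])
C=cloud("top",d);B=np.dstack([(C[...,:2]-o)@R.T*1000,C[...,2]*1000])
Q=B[(B[...,0]>25)&(B[...,0]<99)&(abs(B[...,1])<34)&(B[...,2]>54)&(B[...,2]<70)]
print(len(Q),Q.min(0),Q.max(0),np.median(Q[:,2]),cv2.minAreaRect(Q[:,:2].astype(np.float32)))
A=Q[:,:]; print("z slope",np.linalg.lstsq(np.c_[A[:,0],A[:,1],np.ones(len(A))],A[:,2],rcond=None)[0])
E
```

```text
20.9 [ 0.5276 -0.2138  0.2098] tcp bay mm [-129.3831 -177.66  ] F bay [0.7607 0.0246] 0.6117917098377171 w 0.020024887186000546 jaw 12.824378759352541
gate pts 144
0 10 4.5 [44.3 46.3 51.8]
6 8 8.1 [51.7 52.8 57.1]
12 3 13.2 [49.4 50.1 55.1]
18 8 22.8 [17.9 22.4 24.7]
24 11 27.0 [11.1 15.5 18.4]
30 5 32.7 [4.9 5.6 8.8]
42 24 44.7 [ 6.1 19.4 24.8]
48 14 51.4 [25.8 28.5 29.6]
54 11 57.1 [27.9 28.6 30. ]
60 11 64.0 [26.9 28.6 30.9]
66 13 69.8 [27.8 30.1 30.5]
72 12 75.6 [27.4 28.5 30.5]
78 10 80.6 [28.  28.7 31.2]
534 [ 41.10792926 -28.23444628  54.89410233] [98.90189059 31.42867164 68.7173963 ] 61.36989921489499 ((69.94503784179688, 1.6069355010986328), (57.63618850708008, 59.58293151855469), 0.2841005325317383)
z slope [ 3.05337145e-02 -3.60719409e-03  5.91305136e+01]
```

View pics/sx.png

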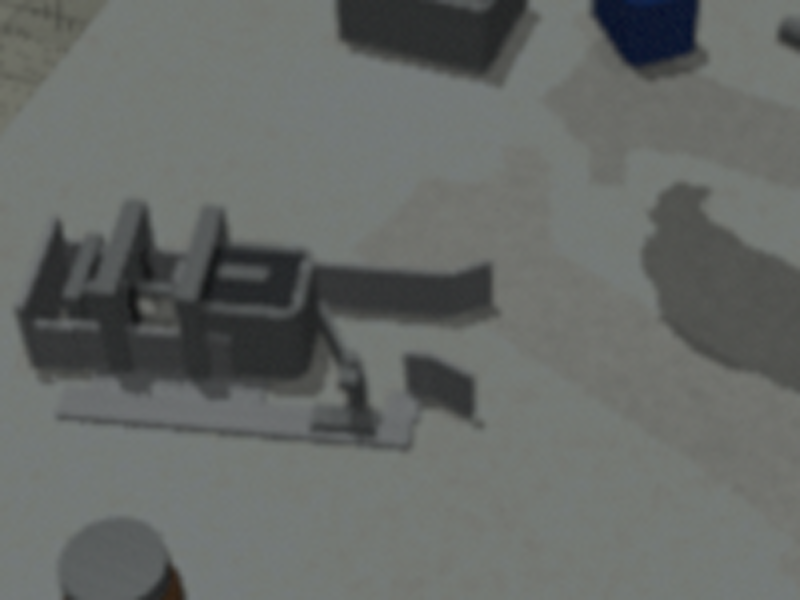

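View pics/tx.png

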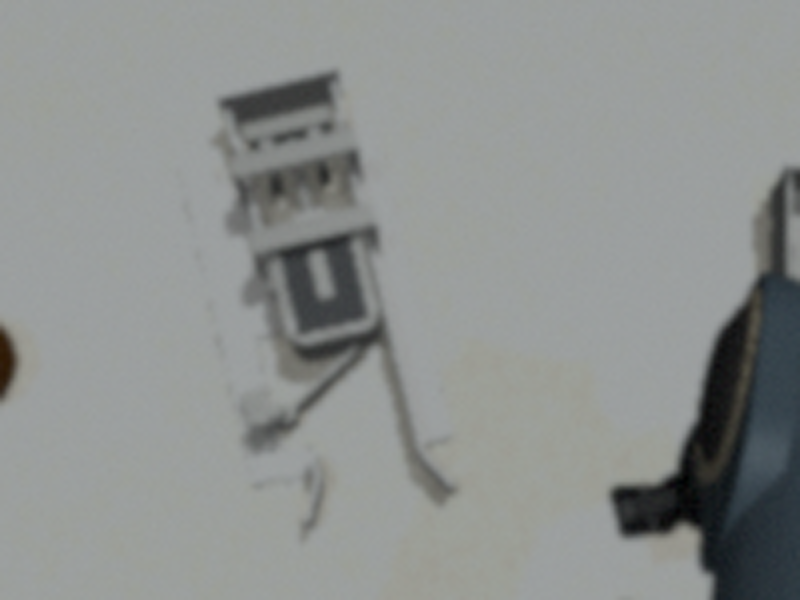

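```bash
python3 -c "
from workcell import manip
print(manip.read_state()['qvel'].round(3)); print(manip.sign_off())"
```

```text
[-0.023  0.003 -0.027  0.005 -0.003 -0.002  0.001]
the job is handed in; nothing more can be done
None
```

The tub is in the bay, resting upright against the shut gate. I handed the job in at about 21 s of the 64 s allowed; no verdict was reported.

**What I did:** I gripped the steel tub and set it down at the flared mouth. I pushed it in with the part-open fingers about 38 mm above the table, in small steps at the end, until the camera showed the gate swing shut. That happened with the tub's centre at about bay x 107–108 mm, so the unmeasured setting was roughly +8 to +9 mm. I then backed off at 10–20 mm/s, with the follower holding the tub against the fingers until it settled on the gate, and moved the arm clear.

**Last checks:**
- **Position:** the tub's centre is at about bay x 81 mm and y 1–2 mm. It is turned less than about 0.01 rad.
- **Gate:** it appears shut in both camera views.
- **Force:** the wrist read at most about 12 N along the push, in readings taken at the end of each move. The tub–bay force itself was not measured.
- **Bystanders:** I did not re-measure their positions at the end. The arm stayed clear of them throughout.

**One reading that disagreed:** the fit to the lid height gave a slope of about 0.03 rad. I take this as depth noise and strap edges in the fit; it is within the 0.08 rad tilt limit in any case.

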